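# Blank off a pump outlet with a cam-lever cap

## Robot

A 6-joint arm with a two-finger parallel gripper is mounted at the origin on the work surface. World frame = base frame: x ahead of the robot, y to its left, z up, the work surface at z = 0. Lengths are in m, angles in rad, forces in N, time in s.
With the tool pointing down it reaches from about 0.225 to 0.875 m from the base axis. Payload 3.4 kg.
Tool frame: the origin (TCP) lies between the finger pads; the fingertips stand 11 mm ahead of it and the grasp point (between the pads) lies 8 mm behind it (tips_ahead is the distance from the TCP to the fingertips, in m); z points along the fingers, x is the direction in which the jaws open and shut, and the axes are right-handed (so a half turn about z gives the same grasp; the last joint's range is limited). The gripper opens to 85 mm and grips with 20 to 120 N. Pads are 22 mm wide; open, the fingers measure 114 mm over their backs; the gripper's body (76 mm by 85 mm) begins 54 mm behind the grasp point. The pads swing forward as they close: fully open they stand 13 mm farther back than shut.
Start: joints at [-1.243, 0.276, 1.505, -0, 1.361, -0.121], TCP at [0.249, -0.518, 0.242] pointing down, gripper open.
Joint ranges: [-2.89, 2.89], [-0.75, 2.08], [0.22, 2.7], [-1.18, 4.32], [0.11, 2.71], [-2.7, 2.7]. Speed limits (rad/s): [2.57, 2.57, 3.14, 3.14, 3.14, 3.14].

## Interface

Orientations are given as a unit quaternion [w, x, y, z].
In Python, from rig import get_state, get_image, sign_off, masks_of, tips_ahead gives the robot as it stands.
- The arm moves only by the tool play_rows, never from a script. Its argument "series" is a list of rows, each an object of numbers: "fingers": the closure, from -1 (fully open) to 1 (shut); "dx", "dy", "dz": the shift along the world's x, y, z in mm; "turn": the turn about the world's z in rad. A call has 1 to 20 rows; each row shifts and turns the pose as measured when the row begins; what a row does not reach is not made up. A row lasts 1/12 s, in which the tool goes at most 41.7 mm and 7.16 degrees, less where a joint would pass 70% of its speed; a pose out of reach is approached as far as the arm can. A call with a gripper value outside its range is refused whole. The fingers move at their own pace and stop on an object; "squeeze" is the grip in N (left out, the last holds). Time passes only in rows, so rows that do not move let the fingers close. It gives the time, the measured TCP pose, the force and the opening at its end, in the units of the state.
- get_state(): the state, without advancing time (a new reading comes with each control period).
- get_image(name): name is "scene" or "top" or "wrist"; returns a dict with "pixels" (384x512x3 uint8, red, green, blue), "vfov" (degrees; the focal length in pixels is half the picture's height over the tangent of half this angle, whatever the lens; pixels are square), "cx", "cy" (the principal point, pixels), "dist" ([k1, k2, p1, p2, k3] as OpenCV has them; the pictures are not rectified), "rvec" (rotation vector, rad) and "tvec" (3), from world to camera coordinates, as OpenCV has them; the wrist camera has in their place "hand_eye" (4x4, takes a point from camera to tool coordinates, whose origin is the TCP and whose axes are the tool frame's). Camera axes: x right, y down, z forward; pixel columns grow to the right and rows downward; lengths in m; the calibration is good to about 2 mm. A picture is of the moment at which its call begins: read the wrist's pose just before it. There is no depth.
- sign_off(): hands the job in, once; it reports no verdict.
Trained networks look in a picture, given as the dict that the camera call returned (one of the last four; its "shot" number tells which), for a name from the list of things; names that differ only in an ending like _2 or _b are one class to them, and where a whole thing is asked for, a point or a joint stands for the part that bears it (a point fixed in the world has none). Each returns a list of dicts, best first, with "p" (0 to 1); they miss things now and then, are a little off and sometimes report something else, mostly with a low value. They report only what shows in the picture. A call takes as long as a camera call. They do not tell look-alikes from the thing itself.
- masks_of(picture, label): "region" (384x512 bool, what is visible of it) and "xy" ([column, row] in pixels, amid what is visible of it).
The state is a dict: "clock": time; "qpos": joint angles; "qd": joint speeds; "effort": joint torques, N m; "position": TCP position; "ee_rot": TCP orientation; "contact_force": force on the tool from outside, world axes, zero at the start; "moment": the same for the moment, N m; "width": finger opening in m.
Only numpy, scipy, OpenCV 4.12 (cv2) and the standard library are available. Lean on these libraries where they do the work, as an engineer would, in place of code of your own. Each camera call takes 0.05 s, during which the arm holds its last target. There are 200 camera calls.

## Task

The second-hand water pump on the bench is to be stored with its outlet closed: put the loose aluminium lever cap over the pump's upright grooved outlet and push it fully home, both levers still raised. Then swing its two cam levers fully down, one after the other, and let go. Use a gentle hand throughout, never leaning hard on the outlet, and leave the mug, the jar and the wrench where they are.

Things in the scene. Friction and masses are not known exactly. Their poses are not given: they have to be found in the camera images.
- adaptor_top (a point): Centre of the top face of the pump's outlet adaptor, an upright aluminium spigot of 44 mm diameter, 215 mm above the bench; z up. Below this point: lip 12 mm high (top edge chamfered 3.5 mm at 45 degrees), groove 18.5 mm high and 32 mm diameter, then 44 mm diameter down to 76 mm, then a thinner neck down to the pump's body 101 mm below.
- seal_top (a point): Centre of the top of the black rubber seal, 31 mm diameter, standing 8 mm proud of the adaptor's top face at the start. No spring: it yields downward under about 16 N, resists all the way and stays where pushed. Pushed flush, the cap meets the hard lip.
- pump: The water pump that carries the adaptor, fixed to the bench, 340 mm long, 150 mm wide; origin on the bench right under the adaptor's axis. Its motor (top 130 mm above the bench) lies on its +x side; x is turned up to 0.4 rad from world x.
- cap_lug (a point): Centre of the grip lug on top of the loose cap; z up. Lug 26 mm along x, 24 mm along y, 18 mm high, rising from the cap's flat top 9 mm below this point. Cap: aluminium cup, mouth down, standing on the bench at the start, 62 mm outside and 45.5 mm inside diameter, mouth 56.5 mm below this point. Cam levers on its +y and -y sides. Weighs 0.3 to 0.5 kg.
- cap_seat (a point): Centre of the inner ceiling of the cap, on its axis, 15 mm below the lug's centre and 41.5 mm above the mouth. Fully home, this point coincides with adaptor_top.
- lever_l (a joint): Cam lever on the cap's +y side, flat steel bar 16 x 6 mm reaching 74 mm from its hinge. Hinge 32.5 mm below the lug's centre, 28 mm out along +y, axis along x. Radians: 0 = points outward, 0.30 rad above level (where it starts, within 0.25); grows as it swings down; hard stop at 1.55 = fully down. Stiff hinge (0.12 N m), stays where left; its cam enters the groove.
- lever_r (a joint): Cam lever on the cap's -y side, mirror image of lever_l, same joint values. Either lever, leaned on once it is at its stop, tips and wedges the cap on the outlet, which then takes several times the force of the hand; 3 to 8 N at the bar is plenty.
- lever_l_pad (a point): Centre of the end pad of lever_l (24 mm wide, 7 mm thick), 67 mm from its hinge.
- lever_r_pad (a point): Centre of the end pad of lever_r, 67 mm from its hinge.
- mug: White ceramic mug, 76 mm diameter, 90 mm high, handle on its +y side; bystander. Origin under its centre.
- jar: Closed glass jar, 70 mm diameter, 90 mm high; bystander. Origin under its centre.
- wrench: Steel wrench, 180 mm long, lying along its x axis; bystander. Origin at the middle of its underside.
There are look-alikes about, which are no part of the job. Of the things like the part that bears cap_lug, leave any that is orange, purple or yellow; of the rest the smaller one is meant.

How it is judged:
By the outcome, as a careful person would: the job done as asked, in the order asked, and still so for the second after the job is handed in, with the robot touching nothing.
It also fails if it takes over 72 s, if anything falls off the work surface, if the arm or the gripper's body presses on something with over 40 N, if the wrist force passes 120 N, or if a joint passes its speed limit or range.

## Working session

There is one attempt and no reset: what is moved stays moved. The work goes in short steps, Python scripts to look and compute and a tool call to move; the robot and the scene stay as the last step left them, time stands still between calls to the robot, and variables do not carry over. Pictures are saved under pics/ and viewed, about 8 in all and at most 12, crops included, and the job is handed in when it is done.

Besides the shell and the picture viewer there is one more tool, called after ">>>" in YAML: its name, and indented under it one key for each argument. play_rows: Moves the arm, as the interface text tells. Its arguments: {"type":"object","properties":{"series":{"type":"array"},"squeeze":{"type":"number"}},"required":["series"]}

```bash
ls; mkdir -p pics; cat > h.py <<'E'
import numpy as np,cv2
from rig import *
def save(im,n): cv2.imwrite('pics/'+n,cv2.cvtColor(im['pixels'],cv2.COLOR_RGB2BGR))
def K(im):
    f=192/np.tan(np.radians(im['vfov'])/2); return np.array([[f,0,im['cx']],[0,f,im['cy']],[0,0,1.]])
def q2R(q):
    from scipy.spatial.transform import Rotation as R
    return R.from_quat([q[1],q[2],q[3],q[0]]).as_matrix()
def ext(im,st=None):
    if 'rvec' in im:
        R=cv2.Rodrigues(np.array(im['rvec'],float))[0];t=np.array(im['tvec'],float).ravel()
        return R,t
    T=np.eye(4);T[:3,:3]=q2R(st['ee_rot']);T[:3,3]=st['position']
    W=np.linalg.inv(T@np.array(im['hand_eye']));return W[:3,:3],W[:3,3]
def ray(im,uv,st=None):
    R,t=ext(im,st)
    p=cv2.undistortPoints(np.array([[uv]],float),K(im),np.array(im['dist'],float)).ravel()
    d=R.T@np.array([p[0],p[1],1]);return -R.T@t,d/np.linalg.norm(d)
def atz(im,uv,z,st=None):
    c,d=ray(im,uv,st);return c+d*(z-c[2])/d[2]
def proj(im,P,st=None):
    R,t=ext(im,st)
    return cv2.projectPoints(np.array(P,float).reshape(-1,1,3),cv2.Rodrigues(R)[0],t,K(im),np.array(im['dist'],float))[0].reshape(-1,2)
def tri(rays):
    A=0;b=0
    for c,d in rays:
        M=np.eye(3)-np.outer(d,d);A=A+M;b=b+M@c
    return np.linalg.solve(A,b)
E
python3 - <<'E'
from h import *
s=get_state();print({k:np.round(v,3) for k,v in s.items()},tips_ahead)
a=get_image('scene');b=get_image('top')
im=np.hstack([a['pixels'],b['pixels']]);
save(a,'s0.png');save(b,'t0.png')
for n,i in(('scene',a),('top',b)):
  R,t=ext(i);print(n,-R.T@t,R[2],i['vfov'])
  for l in('cap_lug','lever_l','pump','lever_l_pad','mug','jar','wrench'):
    for m in masks_of(i,l):
      r=m['region'];print(n,l,round(m['p'],2),np.round(m['xy']),r.sum(),np.round(i['pixels'][r].mean(0)) if r.any() else'')
E
```

```text
pics
{'clock': np.float64(0.0), 'qpos': array([-1.243,  0.277,  1.506,  0.   ,  1.361, -0.121]), 'qd': array([ 0.001,  0.   ,  0.   , -0.   ,  0.001, -0.   ]), 'effort': array([-0.0000e+00, -4.1678e+01, -2.4581e+01, -0.0000e+00,  1.1000e-02,
       -0.0000e+00]), 'position': array([ 0.249, -0.518,  0.241]), 'ee_rot': array([-0.001,  0.847, -0.532, -0.001]), 'contact_force': array([ 0.337,  0.482, -0.817]), 'moment': array([-0.05 ,  0.025,  0.025]), 'width': np.float64(0.085)} 0.011
scene [ 1.32265807 -0.78532213  0.95156653] [-0.56549728  0.61084708 -0.5541468 ] 44.099470327515164
scene cap_lug 0.92 [128. 237.] 1172 [197. 117.  59.]
scene cap_lug 0.71 [279. 226.] 604 [177. 173. 174.]
scene cap_lug 0.59 [233. 180.] 791 [178. 176. 179.]
scene cap_lug 0.5 [346. 171.] 290 [112.  67. 136.]
scene lever_l 0.64 [352. 259.] 55 [229. 208.  85.]
scene lever_l 0.62 [311. 245.] 119 [232. 218. 104.]
scene lever_l 0.61 [153. 243.] 150 [228. 137.  69.]
scene lever_l 0.59 [258. 224.] 77 [193. 186. 189.]
scene lever_l 0.57 [106. 226.] 166 [211. 132.  66.]
scene pump 0.6 [230. 277.] 6781 [ 79.  87. 101
[... 913 characters left out ...]
]
top lever_l 0.58 [124. 184.] 89 [149.  73. 176.]
top lever_l 0.57 [237. 103.] 106 [243. 220.  49.]
top lever_l 0.55 [181. 280.] 213 [176. 169. 175.]
top lever_l 0.53 [348. 293.] 160 [223. 125.  26.]
top lever_l 0.53 [ 81. 202.] 88 [133.  67. 152.]
top pump 0.84 [315. 163.] 3955 [ 79.  91. 112.]
top lever_l_pad 0.63 [350. 293.] 180 [217. 120.  26.]
top lever_l_pad 0.57 [235. 255.] 201 [198. 191. 199.]
top lever_l_pad 0.55 [216. 177.] 112 [183. 171. 171.]
top lever_l_pad 0.45 [235. 102.] 113 [241. 217.  51.]
top mug 0.66 [285. 231.] 436 [186. 180. 167.]
top jar 0.89 [153. 225.] 433 [187. 182. 173.]
top jar 0.23 [229. 185.] 372 [213. 210. 214.]
top wrench 0.66 [397. 242.] 289 [200. 190. 193.]
```

View pics/s0.png

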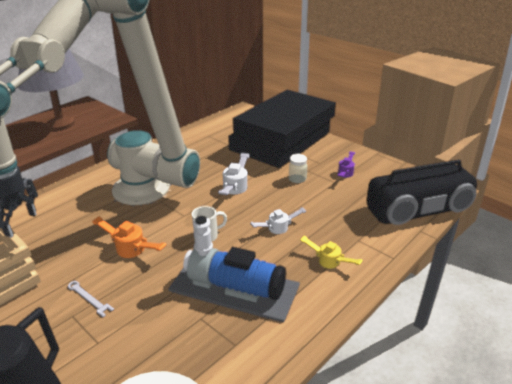

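View pics/t0.png

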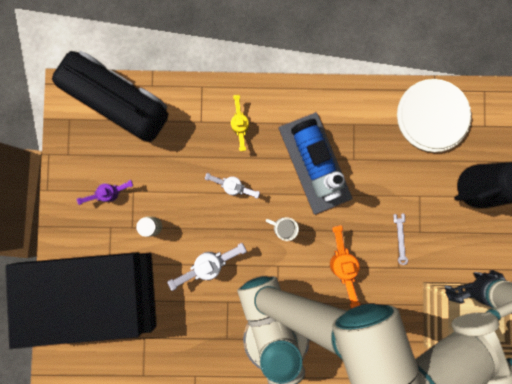

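The scene shows the larger silver cap at (235,180) and the smaller one, which is the target, at (278,222). The outlet is at (201,222) with the mug behind it. In the top view the target cap is at (232,186) and the outlet at (336,180).

```bash
python3 - <<'E'
from h import *
b=get_image('top');a=get_image('scene')
print('cap',atz(b,(232.5,185),.0655),atz(a,(279,215),.0655))
l,r=atz(b,(208,177),.04),atz(b,(261,197),.04);print('pads',l,r,np.arctan2(*(l-r)[[1,0]]))
print('seal',atz(b,(337,180),.223),atz(a,(201,219),.223))
for n,uv in(('pump motor end',(303,120)),('mid',(318,150))):print(n,atz(b,uv,.13))
print('mug',atz(b,(286,230),.09),'jar',atz(b,(148,226),.09))
s=get_state();R=q2R(s['ee_rot']);print(R)
c=get_image('wrist');print(np.round(c['hand_eye'],3),c['vfov'])
E
```

```text
cap [0.53446795 0.15965418 0.0655    ] [0.54891106 0.15015856 0.0655    ]
pads [0.56307168 0.24682971 0.04      ] [0.49616554 0.06097992 0.04      ] 1.2252397093909848
seal [ 0.5421955  -0.16239486  0.223     ] [ 0.54874292 -0.16457499  0.223     ]
pump motor end [ 0.7468371  -0.07083592  0.13      ]
mid [ 0.6485227  -0.12077612  0.13      ]
mug [ 0.38487721 -0.02273576  0.09      ] jar [0.39126753 0.43680879 0.09      ]
[[ 4.33903806e-01 -9.00959203e-01  4.30200981e-05]
 [-9.00959193e-01 -4.33903808e-01 -1.30810915e-04]
 [ 1.36521882e-04  1.80000009e-05 -9.99999991e-01]]
[[ 1.    -0.    -0.    -0.   ]
 [ 0.     0.949  0.315 -0.081]
 [ 0.    -0.315  0.949 -0.131]
 [ 0.     0.     0.     1.   ]] 66.66841572181507
```

>>> play_rows:
  series:
    - {"dx":5,"dy":12,"dz":25,"turn":0.05,"fingers":-1}
    - {"dx":10,"dy":25,"dz":25,"turn":0.05}
    - {"dx":15,"dy":34,"dz":10,"turn":0.05}
    - {"dx":15,"dy":35,"turn":0.05}
    - {"dx":15,"dy":35,"turn":0.05}
    - {"dx":15,"dy":35,"turn":0.05}
    - {"dx":15,"dy":35,"turn":0.05}
    - {"dx":15,"dy":35,"turn":0.05}
    - {"dx":15,"dy":35,"turn":0.05}
    - {"dx":15,"dy":35,"turn":0.05}
    - {"dx":15,"dy":35,"turn":0.05}
    - {"dx":15,"dy":35,"turn":0.05}
    - {"dx":15,"dy":35,"turn":0.05}
    - {"dx":15,"dy":35,"turn":0.05}
    - {"dx":15,"dy":35,"turn":0.05}
    - {"dx":15,"dy":35,"turn":0.05}
    - {"dx":15,"dy":35}
    - {"dx":15,"dy":35}
    - {"dx":15,"dy":35}
    - {"dx":10,"dy":20}

```text
invalid input at $.series[1]: expected keys fingers, dx, dy, dz, turn
```

>>> play_rows:
  series:
    - {"dx":5,"dy":12,"dz":25,"turn":0.05,"fingers":-1}
    - {"dx":10,"dy":25,"dz":25,"turn":0.05,"fingers":-1}
    - {"dx":15,"dy":34,"dz":10,"turn":0.05,"fingers":-1}
    - {"dx":15,"dy":35,"dz":0,"turn":0.05,"fingers":-1}
    - {"dx":15,"dy":35,"dz":0,"turn":0.05,"fingers":-1}
    - {"dx":15,"dy":35,"dz":0,"turn":0.05,"fingers":-1}
    - {"dx":15,"dy":35,"dz":0,"turn":0.05,"fingers":-1}
    - {"dx":15,"dy":35,"dz":0,"turn":0.05,"fingers":-1}
    - {"dx":15,"dy":35,"dz":0,"turn":0.05,"fingers":-1}
    - {"dx":15,"dy":35,"dz":0,"turn":0.05,"fingers":-1}
    - {"dx":15,"dy":35,"dz":0,"turn":0.05,"fingers":-1}
    - {"dx":15,"dy":35,"dz":0,"turn":0.05,"fingers":-1}
    - {"dx":15,"dy":35,"dz":0,"turn":0.05,"fingers":-1}
    - {"dx":15,"dy":35,"dz":0,"turn":0.05,"fingers":-1}
    - {"dx":15,"dy":35,"dz":0,"turn":0.05,"fingers":-1}
    - {"dx":15,"dy":35,"dz":0,"turn":0.05,"fingers":-1}
    - {"dx":15,"dy":35,"dz":0,"turn":0,"fingers":-1}
    - {"dx":15,"dy":35,"dz":0,"turn":0,"fingers":-1}
    - {"dx":15,"dy":35,"dz":-10,"turn":0,"fingers":-1}
    - {"dx":10,"dy":20,"dz":-10,"turn":0,"fingers":-1}

```text
clock: 2.62
position: [0.5348, 0.1599, 0.2887]
ee_rot: [0.0, 0.989, -0.146, 0.01]
contact_force: [1.1, -1.5, 1.1]
width: 0.0855
```

```bash
python3 - <<'E'
from h import *
s=get_state();c=get_image('wrist');save(c,'w1.png')
R=q2R(s['ee_rot']);print('yaw',np.arctan2(R[1,0],R[0,0]),s['position'],R[2])
for l in('cap_lug','lever_l_pad'):
  for m in masks_of(c,l):
    p=atz(c,m['xy'],.055 if l=='cap_lug' else .044,s);print(l,m['p'],np.round(m['xy']),m['region'].sum(),p)
print(proj(c,[[.535,.16,.0655],[.545,.16,.0655],[.535,.17,.0655]],s))
E
```

```text
yaw -0.2924673914004068 [0.53477707 0.15993738 0.28865974] [ 0.01980084 -0.00204728 -0.99980185]
cap_lug 0.87 [413. 120.] 3796 [0.74369874 0.15232303 0.055     ]
cap_lug 0.8 [ 44. 170.] 6688 [0.27970364 0.22889678 0.055     ]
cap_lug 0.59 [253. 156.] 3234 [0.54031848 0.16706029 0.055     ]
cap_lug 0.24 [250. 103.] 863 [0.55578221 0.22983352 0.055     ]
cap_lug 0.19 [249. 210.] 613 [0.51404044 0.09821424 0.055     ]
lever_l_pad 0.84 [252. 105.] 870 [0.55745617 0.22611154 0.044     ]
lever_l_pad 0.82 [ 86. 214.] 1363 [0.29586412 0.1546188  0.044     ]
lever_l_pad 0.81 [469. 103.] 803 [0.82197604 0.15050042 0.044     ]
[[250.28707275 164.27442807]
 [258.02028971 161.95673947]
 [247.91456578 156.65707869]]
```

View pics/w1.png

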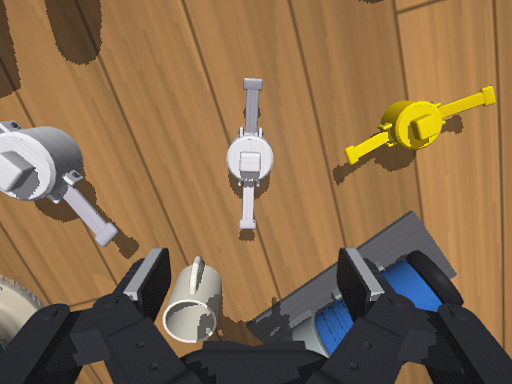

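```bash
python3 - <<'E'
from h import *
s=get_state();R=q2R(s['ee_rot']);print('tilt',R[2],s['qd'].round(4))
i=cv2.imread('pics/w1.png');cv2.imwrite('pics/w1c.png',cv2.resize(i[70:240,190:310],None,fx=5,fy=5,interpolation=cv2.INTER_CUBIC)[:,:][:850][0:600*1])
E
```

```text
tilt [ 0.01649543  0.00184339 -0.99986224] [-0.0421 -0.0327  0.0086 -0.0193  0.0161 -0.0071]
```

View pics/w1c.png

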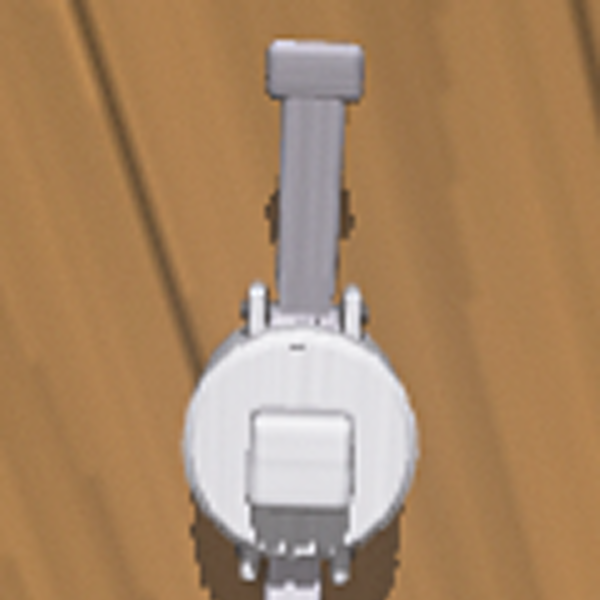

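>>> play_rows:
  series:
    - {"dx":0,"dy":1,"dz":-30,"turn":-0.02,"fingers":-0.2}
    - {"dx":0,"dy":1,"dz":-30,"turn":-0.02,"fingers":-0.2}
    - {"dx":0,"dy":0,"dz":-30,"turn":0,"fingers":-0.2}
    - {"dx":0,"dy":0,"dz":-30,"turn":0,"fingers":-0.2}
    - {"dx":0,"dy":0,"dz":-10,"turn":0,"fingers":-0.2}
    - {"dx":0,"dy":0,"dz":0,"turn":0,"fingers":-0.2}
    - {"dx":0,"dy":0,"dz":0,"turn":0,"fingers":-0.2}
    - {"dx":0,"dy":0,"dz":0,"turn":0,"fingers":-0.2}

```text
clock: 3.43
position: [0.5328, 0.1506, 0.1594]
ee_rot: [0.004, 0.985, -0.169, 0.013]
contact_force: [-0.1, 0.4, 0.6]
width: 0.0512
```

```bash
python3 - <<'E'
from h import *
s=get_state();c=get_image('wrist');save(c,'w2.png')
R=q2R(s['ee_rot']);print('yaw',np.arctan2(R[1,0],R[0,0]),s['position'],R[2],s['qd'].round(3),s['contact_force'])
print(proj(c,[[.536,.1635,.0655],[.546,.1635,.0655],[.536,.1735,.0655]],s))
for m in masks_of(c,'lever_l_pad'): print(m['p'],m['xy'],atz(c,m['xy'],.044,s))
i=cv2.imread('pics/w2.png');cv2.imwrite('pics/w2c.png',cv2.resize(i[60:310,150:370],None,fx=2.4,fy=2.4,interpolation=cv2.INTER_CUBIC))
E
```

```text
yaw -0.3402254262019883 [0.53281601 0.15062238 0.15936909] [ 0.02664928  0.00308561 -0.99964008] [-0.016 -0.017 -0.01  -0.005  0.01  -0.006] [-0.1361906   0.36264064  0.55046167]
[[249.14055892 183.51161345]
 [260.89274061 179.42874972]
 [244.87655917 172.16456009]]
0.71 [30.8, 274.4] [0.3020458  0.14301279 0.044     ]
```

View pics/w2c.png

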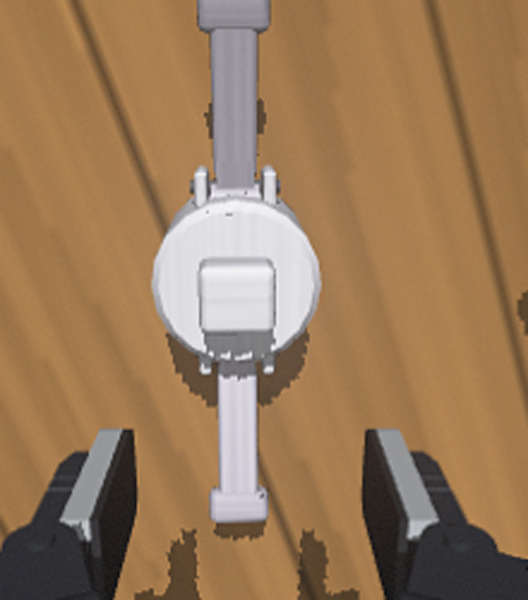

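>>> play_rows:
  series:
    - {"dx":1,"dy":5,"dz":-10,"turn":0,"fingers":-0.2}
    - {"dx":1,"dy":5,"dz":-15,"turn":0,"fingers":-0.2}
    - {"dx":1,"dy":4,"dz":-15,"turn":0,"fingers":-0.2}
    - {"dx":0,"dy":0,"dz":-15,"turn":0,"fingers":-0.2}
    - {"dx":0,"dy":0,"dz":-10,"turn":0,"fingers":-0.2}
    - {"dx":0,"dy":0,"dz":0,"turn":0,"fingers":-0.2}
    - {"dx":0,"dy":0,"dz":0,"turn":0,"fingers":-0.2}

```text
clock: 4.12
position: [0.5422, 0.1683, 0.0978]
ee_rot: [0.0, 0.985, -0.169, 0.022]
contact_force: [0.3, 1.0, -0.6]
width: 0.0512
```

```bash
cat >> h.py <<'E'
def st():
    s=get_state();R=q2R(s['ee_rot']);print('t',s['clock'].round(2),'yaw',round(np.arctan2(R[1,0],R[0,0]),3),s['position'].round(4),'tilt',R[2].round(3),'qd',s['qd'].round(3),'F',s['contact_force'].round(1),'M',s['moment'].round(2),'w',s['width']);return s
E
python3 -c "
from h import *
st()"
```

```text
Traceback (most recent call last):
  File "h.py", line 30, in st
    s=get_state();R=q2R(s['ee_rot']);print('t',s['clock'].round(2),'yaw',round(np.arctan2(R[1,0],R[0,0]),3),s['position'].round(4),'tilt',R[2].round(3),'qd',s['qd'].round(3),'F',s['contact_force'].round(1),'M',s['moment'].round(2),'w',s['width']);return s
                                               ^^^^^^^^^^^^^^^^
AttributeError: 'float' object has no attribute 'round'
```

```bash
sed -i "s/s\['clock'\].round(2)/round(float(s['clock']),2)/" h.py
python3 -c "
from h import *
for _ in range(2): st();get_image('wrist')"
```

```text
t 4.12 yaw -0.341 [0.5422 0.1683 0.0978] tilt [ 0.043 -0.007 -0.999] qd [ 0.007  0.011  0.007  0.002 -0.007  0.002] F [ 0.3  1.  -0.6] M [0.04 0.07 0.01] w 0.0512188916699045
t 4.17 yaw -0.341 [0.5422 0.1682 0.0979] tilt [ 0.043 -0.007 -0.999] qd [-0.005 -0.01  -0.006 -0.002  0.006 -0.002] F [-0.1  0.3 -0.3] M [-0.   -0.01  0.01] w 0.05126638015497769
```

>>> play_rows:
  series:
    - {"dx":0,"dy":0,"dz":0,"turn":0,"fingers":-0.2}
    - {"dx":0,"dy":0,"dz":0,"turn":0,"fingers":-0.2}
    - {"dx":0,"dy":0,"dz":0,"turn":0,"fingers":-0.2}
    - {"dx":0,"dy":0,"dz":0,"turn":0,"fingers":-0.2}
    - {"dx":0,"dy":0,"dz":0,"turn":0,"fingers":-0.2}

```text
clock: 4.63
position: [0.5445, 0.1686, 0.1015]
ee_rot: [-0.001, 0.985, -0.17, 0.025]
contact_force: [0.0, 0.5, 0.9]
width: 0.0517
```

```bash
python3 -c "
from h import *
st()"
```

```text
t 4.63 yaw -0.341 [0.5445 0.1686 0.1015] tilt [ 0.049 -0.011 -0.999] qd [-0.002 -0.006 -0.004 -0.001  0.001  0.   ] F [0.  0.5 0.9] M [ 0.03 -0.01 -0.01] w 0.05165140354028887
```

>>> play_rows:
  series:
    - {"dx":-0.5,"dy":0,"dz":-0.5,"turn":0.12,"fingers":-0.2}
    - {"dx":-0.5,"dy":0,"dz":-0.5,"turn":0.12,"fingers":-0.2}
    - {"dx":-0.5,"dy":0,"dz":-0.5,"turn":0.12,"fingers":-0.2}
    - {"dx":-0.5,"dy":0,"dz":-0.5,"turn":0.12,"fingers":-0.2}
    - {"dx":-0.5,"dy":0,"dz":-0.5,"turn":0.12,"fingers":-0.2}
    - {"dx":-0.5,"dy":0,"dz":-0.5,"turn":0.12,"fingers":-0.2}
    - {"dx":-0.5,"dy":0,"dz":-0.5,"turn":0.12,"fingers":-0.2}
    - {"dx":-0.5,"dy":0,"dz":-0.5,"turn":0.12,"fingers":-0.2}
    - {"dx":-0.5,"dy":0,"dz":-0.5,"turn":0.12,"fingers":-0.2}
    - {"dx":-0.5,"dy":0,"dz":-0.5,"turn":0.12,"fingers":-0.2}
    - {"dx":-0.5,"dy":0,"dz":-0.5,"turn":0.12,"fingers":-0.2}
    - {"dx":-0.5,"dy":0,"dz":-0.5,"turn":0.12,"fingers":-0.2}
    - {"dx":-0.5,"dy":0,"dz":-0.5,"turn":0.12,"fingers":-0.2}
    - {"dx":-0.5,"dy":0,"dz":-0.5,"turn":0.12,"fingers":-0.2}
    - {"dx":-0.5,"dy":0,"dz":-0.5,"turn":0.12,"fingers":-0.2}
    - {"dx":-0.5,"dy":0,"dz":-0.5,"turn":0.12,"fingers":-0.2}
    - {"dx":-0.5,"dy":0,"dz":-0.5,"turn":0.12,"fingers":-0.2}
    - {"dx":-0.5,"dy":0,"dz":-0.5,"turn":0.12,"fingers":-0.2}
    - {"dx":-0.5,"dy":0,"dz":-0.5,"turn":0.12,"fingers":-0.2}
    - {"dx":-0.5,"dy":0,"dz":-0.5,"turn":0.12,"fingers":-0.2}

```text
clock: 6.3
position: [0.5359, 0.1676, 0.0949]
ee_rot: [-0.025, 0.472, 0.881, 0.009]
contact_force: [-0.5, -0.1, 0.2]
width: 0.0512
```

```bash
python3 -c "
from h import *
print(st()['qpos'])"
```

```text
t 6.3 yaw 2.157 [0.5359 0.1676 0.0949] tilt [ 0.053 -0.007 -0.999] qd [ 0.026  0.031 -0.041 -0.047  0.075 -1.434] F [-0.5 -0.1  0.2] M [-0.04 -0.01 -0.01] w 0.05119068357661872
[ 0.15030839  0.38781815  1.73388625  0.05225137  1.04980012 -2.03367326]
```

>>> play_rows:
  series:
    - {"dx":0,"dy":-1,"dz":0,"turn":0.12,"fingers":-0.2}
    - {"dx":0,"dy":-1,"dz":0,"turn":0.12,"fingers":-0.2}
    - {"dx":0,"dy":-1,"dz":0,"turn":0.12,"fingers":-0.2}
    - {"dx":0,"dy":0,"dz":0,"turn":0.12,"fingers":-0.2}
    - {"dx":0,"dy":0,"dz":0,"turn":0.1,"fingers":-0.2}
    - {"dx":0,"dy":0,"dz":0,"turn":0,"fingers":-0.2}
    - {"dx":0,"dy":0,"dz":0,"turn":0,"fingers":-0.2}

```text
clock: 6.88
position: [0.5368, 0.1642, 0.0956]
ee_rot: [-0.026, 0.188, 0.982, 0.002]
contact_force: [-0.1, 0.4, -0.5]
width: 0.051
```

```bash
python3 -c "
from h import *
print(st()['qpos'])"
```

```text
t 6.88 yaw 2.763 [0.5368 0.1642 0.0956] tilt [ 0.052 -0.006 -0.999] qd [-0.    -0.001 -0.001 -0.001 -0.001 -0.012] F [-0.1  0.4 -0.5] M [-0.03 -0.05  0.01] w 0.051019931089872454
[ 0.15943182  0.39685467  1.71593973  0.02397485  1.07683015 -2.61518399]
```

>>> play_rows:
  series:
    - {"dx":0,"dy":0,"dz":0,"turn":0,"fingers":-0.2}
    - {"dx":0,"dy":0,"dz":0,"turn":0,"fingers":-0.2}
    - {"dx":0,"dy":0,"dz":0,"turn":0,"fingers":-0.2}
    - {"dx":0,"dy":0,"dz":0,"turn":0,"fingers":-0.2}
    - {"dx":0,"dy":0,"dz":0,"turn":0,"fingers":-0.2}

```text
clock: 7.3
position: [0.5368, 0.164, 0.0958]
ee_rot: [-0.026, 0.192, 0.981, 0.002]
contact_force: [0.9, -0.1, 0.2]
width: 0.0513
```

```bash
python3 -c "
from h import *
print(st()['qpos'])"
```

```text
t 7.3 yaw 2.756 [0.5368 0.164  0.0958] tilt [ 0.052 -0.006 -0.999] qd [-0.    -0.     0.002  0.     0.002  0.007] F [ 0.9 -0.1  0.2] M [ 0.02 -0.05  0.02] w 0.05125642669710189
[ 0.15896332  0.39630531  1.71623239  0.02430362  1.0766125  -2.60901461]
```

>>> play_rows:
  series:
    - {"dx":0,"dy":0,"dz":30,"turn":0,"fingers":-0.2}
    - {"dx":0,"dy":0,"dz":30,"turn":0,"fingers":-0.2}
    - {"dx":0,"dy":0,"dz":30,"turn":0,"fingers":-0.2}
    - {"dx":0,"dy":0,"dz":30,"turn":0,"fingers":-0.2}

```text
clock: 7.63
position: [0.5304, 0.1627, 0.2119]
ee_rot: [-0.035, 0.193, 0.981, -0.002]
contact_force: [-0.0, 0.5, -0.2]
width: 0.051
```

```bash
python3 -c "
from h import *
st()"
```

```text
t 7.63 yaw 2.753 [0.5304 0.1627 0.2119] tilt [ 0.068 -0.016 -0.998] qd [-0.002 -0.255 -0.574 -0.002  0.85   0.024] F [-0.   0.5 -0.2] M [ 0.02 -0.06 -0.06] w 0.05098876161540304
```

>>> play_rows:
  series:
    - {"dx":0,"dy":0,"dz":0,"turn":0,"fingers":-0.2}
    - {"dx":0,"dy":0,"dz":0,"turn":0,"fingers":-0.2}
    - {"dx":0,"dy":0,"dz":0,"turn":0,"fingers":-0.2}
    - {"dx":0,"dy":0,"dz":0,"turn":0,"fingers":-0.2}

```text
clock: 7.97
position: [0.5339, 0.1633, 0.2189]
ee_rot: [-0.028, 0.193, 0.981, 0.001]
contact_force: [0.1, -0.5, -1.1]
width: 0.0511
```

```bash
python3 -c "
from h import *
st()"
```

```text
t 7.97 yaw 2.753 [0.5339 0.1633 0.2189] tilt [ 0.056 -0.009 -0.998] qd [-0.001  0.002  0.01  -0.001 -0.007  0.   ] F [ 0.1 -0.5 -1.1] M [-0.08 -0.03  0.03] w 0.051129037228525534
```

>>> play_rows:
  series:
    - {"dx":0,"dy":0,"dz":-40,"turn":0,"fingers":-0.2}
    - {"dx":0,"dy":0,"dz":-40,"turn":0,"fingers":-0.2}
    - {"dx":0,"dy":0,"dz":-30,"turn":0,"fingers":-0.2}
    - {"dx":0,"dy":0,"dz":0,"turn":0,"fingers":-0.2}
    - {"dx":0,"dy":0,"dz":0,"turn":0,"fingers":-0.2}
    - {"dx":0,"dy":0,"dz":0,"turn":0,"fingers":-0.2}

```text
clock: 8.47
position: [0.5312, 0.1628, 0.1026]
ee_rot: [-0.031, 0.193, 0.981, 0.0]
contact_force: [-0.2, 0.9, 0.8]
width: 0.051
```

```bash
python3 -c "
from h import *
print(st()['qpos'])"
```

```text
t 8.47 yaw 2.752 [0.5312 0.1628 0.1026] tilt [ 0.06  -0.011 -0.998] qd [ 0.001  0.002 -0.016 -0.     0.006 -0.001] F [-0.2  0.9  0.8] M [ 0.03 -0.04 -0.01] w 0.05100896504438326
[ 0.15842132  0.38652872  1.71314436  0.02416259  1.09935244 -2.60534372]
```

>>> play_rows:
  series:
    - {"dx":0,"dy":0,"dz":0,"turn":0,"fingers":-0.2}
    - {"dx":0,"dy":0,"dz":0,"turn":0,"fingers":-0.2}
    - {"dx":0,"dy":0,"dz":0,"turn":0,"fingers":-0.2}

```text
clock: 8.72
position: [0.5338, 0.1633, 0.1062]
ee_rot: [-0.028, 0.193, 0.981, 0.001]
contact_force: [-0.6, 0.5, -0.3]
width: 0.0513
```

```bash
python3 -c "
from h import *
print(st()['qpos'])"
```

```text
t 8.72 yaw 2.752 [0.5338 0.1633 0.1062] tilt [ 0.055 -0.008 -0.998] qd [-0.001 -0.017 -0.02   0.     0.006  0.   ] F [-0.6  0.5 -0.3] M [-0.02 -0.05  0.01] w 0.05131794144813622
[ 0.15847407  0.38339106  1.70742984  0.02420119  1.10206826 -2.60519489]
```

>>> play_rows:
  series:
    - {"dx":0,"dy":0,"dz":0,"turn":0,"fingers":-0.2}
    - {"dx":0,"dy":0,"dz":0,"turn":0,"fingers":-0.2}
    - {"dx":0,"dy":0,"dz":0,"turn":0,"fingers":-0.2}
    - {"dx":0,"dy":0,"dz":0,"turn":0,"fingers":-0.2}
    - {"dx":0,"dy":0,"dz":0,"turn":0,"fingers":-0.2}
    - {"dx":0,"dy":0,"dz":0,"turn":0,"fingers":-0.2}
    - {"dx":0,"dy":0,"dz":0,"turn":0,"fingers":-0.2}
    - {"dx":0,"dy":0,"dz":0,"turn":0,"fingers":-0.2}
    - {"dx":0,"dy":0,"dz":0,"turn":0,"fingers":-0.2}
    - {"dx":0,"dy":0,"dz":0,"turn":0,"fingers":-0.2}

```text
clock: 9.55
position: [0.5362, 0.1638, 0.1103]
ee_rot: [-0.024, 0.193, 0.981, 0.003]
contact_force: [-0.2, -0.1, -0.6]
width: 0.0509
```

```bash
python3 -c "
from h import *
print(st()['qpos'])"
```

```text
t 9.55 yaw 2.752 [0.5362 0.1638 0.1103] tilt [ 0.048 -0.004 -0.999] qd [ 0.     0.001  0.002  0.    -0.    -0.001] F [-0.2 -0.1 -0.6] M [-0.05 -0.    0.06] w 0.05092617604876324
[ 0.15855764  0.37851742  1.70306932  0.02422684  1.10311818 -2.60516378]
```

>>> play_rows:
  series:
    - {"dx":0,"dy":0,"dz":40,"turn":0,"fingers":-0.2}
    - {"dx":0,"dy":0,"dz":40,"turn":0,"fingers":-0.2}
    - {"dx":0,"dy":0,"dz":30,"turn":0,"fingers":-0.2}
    - {"dx":0,"dy":0,"dz":0,"turn":0,"fingers":-0.2}
    - {"dx":0,"dy":0,"dz":0,"turn":0,"fingers":-0.2}
    - {"dx":0,"dy":0,"dz":-40,"turn":0,"fingers":-0.2}
    - {"dx":0,"dy":0,"dz":-40,"turn":0,"fingers":-0.2}
    - {"dx":0,"dy":0,"dz":-30,"turn":0,"fingers":-0.2}
    - {"dx":0,"dy":0,"dz":0,"turn":0,"fingers":-0.2}
    - {"dx":0,"dy":0,"dz":0,"turn":0,"fingers":-0.2}
    - {"dx":0,"dy":0,"dz":0,"turn":0,"fingers":-0.2}
    - {"dx":0,"dy":0,"dz":0,"turn":0,"fingers":-0.2}
    - {"dx":0,"dy":0,"dz":0,"turn":0,"fingers":-0.2}
    - {"dx":0,"dy":0,"dz":0,"turn":0,"fingers":-0.2}
    - {"dx":0,"dy":0,"dz":0,"turn":0,"fingers":-0.2}
    - {"dx":0,"dy":0,"dz":0,"turn":0,"fingers":-0.2}
    - {"dx":0,"dy":0,"dz":0,"turn":0,"fingers":-0.2}
    - {"dx":0,"dy":0,"dz":0,"turn":0,"fingers":-0.2}

```text
clock: 11.05
position: [0.5372, 0.1639, 0.1154]
ee_rot: [-0.02, 0.193, 0.981, 0.004]
contact_force: [-0.5, -0.8, 0.8]
width: 0.0513
```

```bash
python3 -c "
from h import *
print(st()['qpos'])"
```

```text
t 11.05 yaw 2.752 [0.5372 0.1639 0.1154] tilt [ 0.041  0.    -0.999] qd [ 0.001 -0.006 -0.005 -0.001  0.002  0.   ] F [-0.5 -0.8  0.8] M [-0.01  0.01  0.07] w 0.05131456090532583
[ 0.15856293  0.37078028  1.70076664  0.02421394  1.10469548 -2.60510846]
```

>>> play_rows:
  series:
    - {"dx":40,"dy":0,"dz":0,"turn":0,"fingers":-0.2}
    - {"dx":40,"dy":0,"dz":0,"turn":0,"fingers":-0.2}
    - {"dx":30,"dy":0,"dz":0,"turn":0,"fingers":-0.2}
    - {"dx":0,"dy":0,"dz":0,"turn":0,"fingers":-0.2}
    - {"dx":0,"dy":0,"dz":0,"turn":0,"fingers":-0.2}
    - {"dx":0,"dy":0,"dz":0,"turn":0,"fingers":-0.2}

```text
clock: 11.55
position: [0.6453, 0.1633, 0.1138]
ee_rot: [-0.024, 0.193, 0.981, 0.003]
contact_force: [-1.3, -0.9, 0.2]
width: 0.0509
```

```bash
python3 -c "
from h import *
print(st()['qpos'])"
```

```text
t 11.55 yaw 2.753 [0.6453 0.1633 0.1138] tilt [ 0.048 -0.004 -0.999] qd [ 0.002  0.001  0.011  0.005  0.022 -0.001] F [-1.3 -0.9  0.2] M [-0.01  0.   -0.01] w 0.050927097231002603
[ 0.13237024  0.51650729  1.44845823  0.02207711  1.22027522 -2.62881277]
```

>>> play_rows:
  series:
    - {"dx":-40,"dy":0,"dz":0,"turn":0,"fingers":-0.2}
    - {"dx":-40,"dy":0,"dz":0,"turn":0,"fingers":-0.2}
    - {"dx":-30,"dy":0,"dz":0,"turn":0,"fingers":-0.2}
    - {"dx":0,"dy":0,"dz":0,"turn":0,"fingers":-0.2}
    - {"dx":0,"dy":0,"dz":0,"turn":0,"fingers":-0.2}
    - {"dx":0,"dy":0,"dz":0,"turn":0,"fingers":-0.2}

```text
clock: 12.05
position: [0.5229, 0.1626, 0.112]
ee_rot: [-0.028, 0.193, 0.981, 0.002]
contact_force: [0.7, -0.2, -0.1]
width: 0.0512
```

```bash
python3 -c "
from h import *
print(st()['qpos'])"
```

```text
t 12.05 yaw 2.753 [0.5229 0.1626 0.112 ] tilt [ 0.055 -0.007 -0.998] qd [ 0.003 -0.021  0.007 -0.004 -0.022  0.001] F [ 0.7 -0.2 -0.1] M [ 0.01 -0.05 -0.06] w 0.051211998406964686
[ 0.15988837  0.363192    1.72399153  0.02485636  1.10536635 -2.60547619]
```

>>> play_rows:
  series:
    - {"dx":0,"dy":0,"dz":0,"turn":0,"fingers":-0.2}
    - {"dx":0,"dy":0,"dz":0,"turn":0,"fingers":-0.2}
    - {"dx":0,"dy":0,"dz":0,"turn":0,"fingers":-0.2}
    - {"dx":0,"dy":0,"dz":0,"turn":0,"fingers":-0.2}
    - {"dx":0,"dy":0,"dz":0,"turn":0,"fingers":-0.2}
    - {"dx":0,"dy":0,"dz":0,"turn":0,"fingers":-0.2}
    - {"dx":0,"dy":0,"dz":0,"turn":0,"fingers":-0.2}
    - {"dx":0,"dy":0,"dz":0,"turn":0,"fingers":-0.2}
    - {"dx":0,"dy":0,"dz":0,"turn":0,"fingers":-0.2}
    - {"dx":0,"dy":0,"dz":0,"turn":0,"fingers":-0.2}
    - {"dx":0,"dy":0,"dz":0,"turn":0,"fingers":-0.2}
    - {"dx":0,"dy":0,"dz":0,"turn":0,"fingers":-0.2}

```text
clock: 13.05
position: [0.5279, 0.1627, 0.1122]
ee_rot: [-0.026, 0.193, 0.981, 0.002]
contact_force: [-0.5, -0.0, 0.6]
width: 0.0508
```

```bash
python3 -c "
from h import *
print(st()['qpos'])"
```

```text
t 13.05 yaw 2.753 [0.5279 0.1627 0.1122] tilt [ 0.051 -0.005 -0.999] qd [0.001 0.001 0.001 0.    0.    0.002] F [-0.5 -0.   0.6] M [ 0.01  0.02 -0.03] w 0.05081771899101094
[ 0.15874322  0.36724387  1.71649868  0.0246604   1.10439205 -2.60550425]
```

>>> play_rows:
  series:
    - {"dx":0,"dy":0,"dz":40,"turn":0,"fingers":-0.2}
    - {"dx":0,"dy":0,"dz":40,"turn":0,"fingers":-0.2}
    - {"dx":0,"dy":0,"dz":40,"turn":0,"fingers":-0.2}
    - {"dx":0,"dy":0,"dz":40,"turn":0,"fingers":-0.2}
    - {"dx":0,"dy":0,"dz":0,"turn":0,"fingers":-0.2}
    - {"dx":0,"dy":0,"dz":-40,"turn":0,"fingers":-0.2}
    - {"dx":0,"dy":0,"dz":-40,"turn":0,"fingers":-0.2}
    - {"dx":0,"dy":0,"dz":-40,"turn":0,"fingers":-0.2}
    - {"dx":0,"dy":0,"dz":-40,"turn":0,"fingers":-0.2}
    - {"dx":0,"dy":0,"dz":0,"turn":0,"fingers":-0.2}
    - {"dx":0,"dy":0,"dz":0,"turn":0,"fingers":-0.2}
    - {"dx":0,"dy":0,"dz":0,"turn":0,"fingers":-0.2}
    - {"dx":0,"dy":0,"dz":0,"turn":0,"fingers":-0.2}
    - {"dx":0,"dy":0,"dz":0,"turn":0,"fingers":-0.2}
    - {"dx":0,"dy":0,"dz":0,"turn":0,"fingers":-0.2}
    - {"dx":0,"dy":0,"dz":0,"turn":0,"fingers":-0.2}
    - {"dx":0,"dy":0,"dz":0,"turn":0,"fingers":-0.2}
    - {"dx":0,"dy":0,"dz":0,"turn":0,"fingers":-0.2}

```text
clock: 14.55
position: [0.5339, 0.164, 0.1297]
ee_rot: [-0.011, 0.193, 0.981, 0.008]
contact_force: [0.6, -0.6, 0.5]
width: 0.0508
```

```bash
python3 -c "
from h import *
print(st()['qpos'])"
```

```text
t 14.55 yaw 2.754 [0.5339 0.164  0.1297] tilt [ 0.025  0.011 -1.   ] qd [-0.001 -0.01  -0.01   0.001  0.002 -0.002] F [ 0.6 -0.6  0.5] M [-0.02 -0.05  0.05] w 0.05083784985941139
[ 0.15926983  0.34345533  1.70336909  0.02482008  1.11043621 -2.60543534]
```

>>> play_rows:
  series:
    - {"dx":0,"dy":0,"dz":40,"turn":0,"fingers":-0.2}
    - {"dx":0,"dy":0,"dz":40,"turn":0,"fingers":-0.2}
    - {"dx":0,"dy":0,"dz":35,"turn":0,"fingers":-0.2}
    - {"dx":0,"dy":0,"dz":0,"turn":0,"fingers":-0.2}
    - {"dx":0,"dy":0,"dz":-40,"turn":0,"fingers":-0.2}
    - {"dx":0,"dy":0,"dz":-40,"turn":0,"fingers":-0.2}
    - {"dx":0,"dy":0,"dz":-40,"turn":0,"fingers":-0.2}
    - {"dx":0,"dy":0,"dz":-35,"turn":0,"fingers":-0.2}
    - {"dx":0,"dy":0,"dz":0,"turn":0,"fingers":-0.2}
    - {"dx":0,"dy":0,"dz":0,"turn":0,"fingers":-0.2}
    - {"dx":0,"dy":0,"dz":0,"turn":0,"fingers":-0.2}
    - {"dx":0,"dy":0,"dz":0,"turn":0,"fingers":-0.2}
    - {"dx":0,"dy":0,"dz":0,"turn":0,"fingers":-0.2}
    - {"dx":0,"dy":0,"dz":0,"turn":0,"fingers":-0.2}
    - {"dx":0,"dy":0,"dz":0,"turn":0,"fingers":-0.2}
    - {"dx":0,"dy":0,"dz":0,"turn":0,"fingers":-0.2}

```text
clock: 15.88
position: [0.5411, 0.1653, 0.1048]
ee_rot: [0.003, 0.193, 0.981, 0.013]
contact_force: [-0.6, 0.1, -0.2]
width: 0.0513
```

```bash
python3 - <<'E'
from h import *
s=st();c=get_image('wrist');save(c,'w3.png')
i=cv2.imread('pics/w3.png');cv2.imwrite('pics/w3c.png',cv2.resize(i[100:380,130:390],None,fx=2,fy=2,interpolation=cv2.INTER_CUBIC))
print(proj(c,[[.536,.1642,.0655],[.546,.1642,.0655],[.536,.1742,.0655]],s))
E
```

```text
t 15.88 yaw 2.754 [0.5411 0.1653 0.1048] tilt [-0.001  0.027 -1.   ] qd [ 0.002 -0.017 -0.015  0.001  0.003  0.001] F [-0.6  0.1 -0.2] M [ 0.    0.   -0.05] w 0.05125992306807618
[[259.66072201 222.96434427]
 [245.19480153 228.27842498]
 [265.38668643 235.86477801]]
```

View pics/w3c.png

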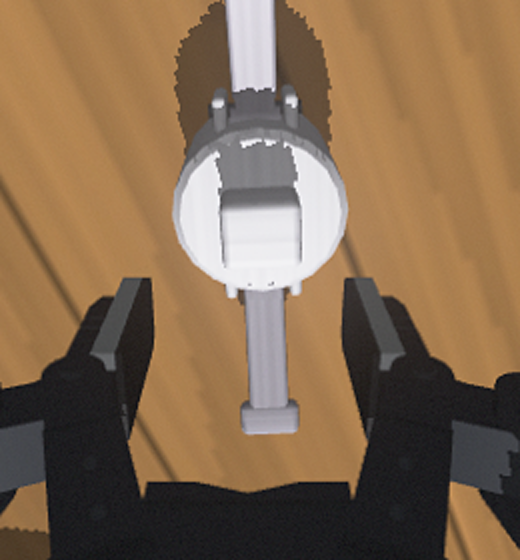

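>>> play_rows:
  series:
    - {"dx":-2,"dy":-1.5,"dz":-8,"turn":0,"fingers":-0.2}
    - {"dx":-2,"dy":-1.5,"dz":-8,"turn":0,"fingers":-0.2}
    - {"dx":-2,"dy":-1,"dz":-8,"turn":0,"fingers":-0.2}
    - {"dx":-1,"dy":0,"dz":-8,"turn":0,"fingers":-0.2}
    - {"dx":0,"dy":0,"dz":-3,"turn":0,"fingers":-0.2}

```text
clock: 16.35
position: [0.5334, 0.1609, 0.0677]
ee_rot: [0.004, 0.193, 0.981, 0.013]
contact_force: [0.8, -0.1, 0.7]
width: 0.0513
```

```bash
python3 -c "
from h import *
st()"
```

```text
t 16.35 yaw 2.754 [0.5334 0.1609 0.0677] tilt [-0.003  0.028 -1.   ] qd [-0.004  0.048  0.054  0.002 -0.094 -0.004] F [ 0.8 -0.1  0.7] M [-0.01 -0.   -0.03] w 0.051294695117780925
```

>>> play_rows:
  series:
    - {"dx":1,"dy":0.5,"dz":-7,"turn":0,"fingers":-0.2}
    - {"dx":0,"dy":0,"dz":-1,"turn":0,"fingers":0.1}
    - {"dx":0,"dy":0,"dz":-0.5,"turn":0,"fingers":0.25}
    - {"dx":0,"dy":0,"dz":-0.5,"turn":0,"fingers":0.3}
  squeeze: 60

```text
clock: 16.68
position: [0.535, 0.1613, 0.0583]
ee_rot: [0.004, 0.193, 0.981, 0.013]
contact_force: [-1.0, 0.0, 1.7]
width: 0.0296
```

```bash
python3 -c "
from h import *
st()"
```

```text
t 16.68 yaw 2.754 [0.535  0.1613 0.0583] tilt [-0.003  0.028 -1.   ] qd [-0.001  0.003 -0.006  0.001 -0.004  0.   ] F [-1.   0.   1.7] M [-0.04  0.28 -0.04] w 0.029552378125875984
```

>>> play_rows:
  series:
    - {"dx":0,"dy":0,"dz":1,"turn":0,"fingers":0.5}
    - {"dx":0,"dy":0,"dz":0,"turn":0,"fingers":1}
    - {"dx":0,"dy":0,"dz":0,"turn":0,"fingers":1}
    - {"dx":0,"dy":0,"dz":0,"turn":0,"fingers":1}
  squeeze: 60

```text
clock: 17.02
position: [0.5349, 0.1614, 0.0588]
ee_rot: [0.004, 0.192, 0.981, 0.013]
contact_force: [-0.3, -0.9, 3.5]
width: 0.0251
```

```bash
python3 -c "
from h import *
st()"
```

```text
t 17.02 yaw 2.754 [0.5349 0.1614 0.0588] tilt [-0.002  0.027 -1.   ] qd [ 0.001  0.    -0.002 -0.001  0.002  0.   ] F [-0.3 -0.9  3.5] M [-0.08  0.08  0.02] w 0.025091597784841352
```

>>> play_rows:
  series:
    - {"dx":0,"dy":0,"dz":10,"turn":0,"fingers":1}
    - {"dx":0,"dy":0,"dz":25,"turn":0,"fingers":1}
    - {"dx":0,"dy":0,"dz":30,"turn":0,"fingers":1}
    - {"dx":0,"dy":0,"dz":35,"turn":0,"fingers":1}
    - {"dx":0,"dy":0,"dz":35,"turn":0,"fingers":1}
    - {"dx":0,"dy":0,"dz":35,"turn":0,"fingers":1}
    - {"dx":0,"dy":0,"dz":35,"turn":0,"fingers":1}
    - {"dx":0,"dy":0,"dz":30,"turn":0,"fingers":1}
    - {"dx":0,"dy":0,"dz":15,"turn":0,"fingers":1}
    - {"dx":0,"dy":0,"dz":0,"turn":0,"fingers":1}
  squeeze: 80

```text
clock: 17.85
position: [0.5246, 0.1596, 0.3172]
ee_rot: [-0.004, 0.193, 0.981, 0.01]
contact_force: [0.9, 0.1, -3.6]
width: 0.0244
```

```bash
python3 -c "
from h import *
st()"
```

```text
t 17.85 yaw 2.754 [0.5246 0.1596 0.3172] tilt [ 0.013  0.018 -1.   ] qd [ 0.001 -0.009  0.012 -0.    -0.01  -0.001] F [ 0.9  0.1 -3.6] M [-0.02 -0.04  0.03] w 0.024350311599138526
```

>>> play_rows:
  series:
    - {"dx":0,"dy":-10,"dz":0,"turn":-0.06,"fingers":1}
    - {"dx":0,"dy":-15,"dz":0,"turn":-0.1,"fingers":1}
    - {"dx":0,"dy":-20,"dz":0,"turn":-0.12,"fingers":1}
    - {"dx":0,"dy":-21,"dz":0,"turn":-0.12,"fingers":1}
    - {"dx":0,"dy":-21,"dz":0,"turn":-0.12,"fingers":1}
    - {"dx":0,"dy":-21,"dz":0,"turn":-0.12,"fingers":1}
    - {"dx":0,"dy":-21,"dz":0,"turn":-0.12,"fingers":1}
    - {"dx":0,"dy":-21,"dz":0,"turn":-0.12,"fingers":1}
    - {"dx":0,"dy":-21,"dz":0,"turn":-0.12,"fingers":1}
    - {"dx":0,"dy":-21,"dz":0,"turn":-0.12,"fingers":1}
    - {"dx":0,"dy":-21,"dz":0,"turn":-0.12,"fingers":1}
    - {"dx":0,"dy":-21,"dz":0,"turn":-0.12,"fingers":1}
    - {"dx":0,"dy":-21,"dz":0,"turn":-0.12,"fingers":1}
    - {"dx":0,"dy":-21,"dz":0,"turn":-0.12,"fingers":1}
    - {"dx":0,"dy":-21,"dz":0,"turn":-0.12,"fingers":1}
    - {"dx":0,"dy":-21,"dz":0,"turn":-0.12,"fingers":1}
    - {"dx":0,"dy":-21,"dz":0,"turn":-0.12,"fingers":1}
    - {"dx":0,"dy":-21,"dz":0,"turn":-0.12,"fingers":1}
    - {"dx":0,"dy":-20,"dz":0,"turn":-0.12,"fingers":1}
    - {"dx":0,"dy":-15,"dz":0,"turn":-0.06,"fingers":1}

```text
clock: 19.52
position: [0.5036, -0.245, 0.2844]
ee_rot: [-0.018, 0.98, 0.2, 0.005]
contact_force: [0.9, -1.0, -4.0]
width: 0.0242
```

```bash
python3 -c "
from h import *
st()"
```

```text
t 19.52 yaw 0.402 [ 0.5036 -0.245   0.2844] tilt [ 0.016 -0.033 -0.999] qd [-0.291  0.127 -0.115  0.022  0.022  0.438] F [ 0.9 -1.  -4. ] M [-0.01  0.01  0.  ] w 0.02417446311486518
```

>>> play_rows:
  series:
    - {"dx":0,"dy":0,"dz":15,"turn":0.1,"fingers":1}
    - {"dx":0,"dy":0,"dz":20,"turn":0.12,"fingers":1}
    - {"dx":0,"dy":0,"dz":20,"turn":0.12,"fingers":1}
    - {"dx":0,"dy":0,"dz":20,"turn":0.12,"fingers":1}
    - {"dx":0,"dy":0,"dz":20,"turn":0.12,"fingers":1}
    - {"dx":0,"dy":0,"dz":20,"turn":0.12,"fingers":1}
    - {"dx":0,"dy":0,"dz":20,"turn":0.12,"fingers":1}
    - {"dx":0,"dy":0,"dz":20,"turn":0.12,"fingers":1}
    - {"dx":0,"dy":0,"dz":10,"turn":0.1,"fingers":1}
    - {"dx":0,"dy":0,"dz":0,"turn":0,"fingers":1}

```text
clock: 20.35
position: [0.4952, -0.2466, 0.4336]
ee_rot: [-0.029, 0.738, 0.674, -0.021]
contact_force: [0.1, -0.3, -4.1]
width: 0.0244
```

```bash
python3 -c "
from h import *
print(st()['qpos'])"
```

```text
t 20.35 yaw 1.479 [ 0.4952 -0.2466  0.4336] tilt [ 0.008 -0.071 -0.997] qd [-0.001  0.011  0.037  0.003 -0.016  0.064] F [ 0.1 -0.3 -4.1] M [-0.03 -0.16  0.  ] w 0.024365461385332816
[-0.5709806   0.24034643  1.09902492 -0.0272395   1.86918008 -2.05747454]
```

>>> play_rows:
  series:
    - {"dx":0,"dy":0,"dz":-40,"turn":0,"fingers":1}
    - {"dx":0,"dy":0,"dz":-40,"turn":0,"fingers":1}
    - {"dx":0,"dy":0,"dz":-40,"turn":0,"fingers":1}
    - {"dx":0,"dy":0,"dz":0,"turn":0,"fingers":1}
    - {"dx":0,"dy":0,"dz":0,"turn":0,"fingers":1}
    - {"dx":0,"dy":0,"dz":0,"turn":0,"fingers":1}
    - {"dx":0,"dy":0,"dz":0,"turn":0,"fingers":1}
    - {"dx":0,"dy":0,"dz":0,"turn":0,"fingers":1}
    - {"dx":0,"dy":0,"dz":0,"turn":0,"fingers":1}
    - {"dx":0,"dy":0,"dz":0,"turn":0,"fingers":1}
    - {"dx":0,"dy":0,"dz":0,"turn":0,"fingers":1}
    - {"dx":0,"dy":0,"dz":0,"turn":0,"fingers":1}

```text
clock: 21.35
position: [0.496, -0.2469, 0.311]
ee_rot: [-0.025, 0.744, 0.667, -0.02]
contact_force: [-0.4, -0.7, -3.2]
width: 0.0241
```

```bash
python3 -c "
from h import *
print(st()['qpos'])"
```

```text
t 21.35 yaw 1.462 [ 0.496  -0.2469  0.311 ] tilt [ 0.004 -0.064 -0.998] qd [ 0.    -0.008 -0.021  0.     0.002  0.001] F [-0.4 -0.7 -3.2] M [ 0.01 -0.08 -0.06] w 0.024130453900559075
[-0.57155246  0.24803386  1.37775448 -0.02473463  1.57514822 -2.03353601]
```

>>> play_rows:
  series:
    - {"dx":0,"dy":0,"dz":30,"turn":0,"fingers":1}
    - {"dx":0,"dy":0,"dz":30,"turn":0,"fingers":1}
    - {"dx":0,"dy":0,"dz":30,"turn":0,"fingers":1}
    - {"dx":0,"dy":0,"dz":30,"turn":0,"fingers":1}
    - {"dx":0,"dy":0,"dz":30,"turn":0,"fingers":1}
    - {"dx":0,"dy":0,"dz":0,"turn":0,"fingers":1}
    - {"dx":0,"dy":0,"dz":-40,"turn":0,"fingers":1}
    - {"dx":0,"dy":0,"dz":-40,"turn":0,"fingers":1}
    - {"dx":0,"dy":0,"dz":-40,"turn":0,"fingers":1}
    - {"dx":0,"dy":0,"dz":-40,"turn":0,"fingers":1}
    - {"dx":0,"dy":0,"dz":0,"turn":0,"fingers":1}
    - {"dx":0,"dy":0,"dz":0,"turn":0,"fingers":1}
    - {"dx":0,"dy":0,"dz":0,"turn":0,"fingers":1}
    - {"dx":0,"dy":0,"dz":0,"turn":0,"fingers":1}
    - {"dx":0,"dy":0,"dz":0,"turn":0,"fingers":1}
    - {"dx":0,"dy":0,"dz":0,"turn":0,"fingers":1}
    - {"dx":0,"dy":0,"dz":0,"turn":0,"fingers":1}
    - {"dx":0,"dy":0,"dz":0,"turn":0,"fingers":1}

```text
clock: 22.85
position: [0.4968, -0.2472, 0.315]
ee_rot: [-0.012, 0.745, 0.667, -0.016]
contact_force: [-0.3, -0.2, -4.1]
width: 0.0243
```

```bash
python3 -c "
from h import *
print(st()['qpos'])"
```

```text
t 22.85 yaw 1.462 [ 0.4968 -0.2472  0.315 ] tilt [-0.008 -0.039 -0.999] qd [-0.    -0.008 -0.031 -0.     0.006 -0.   ] F [-0.3 -0.2 -4.1] M [-0.05 -0.05  0.02] w 0.024284732678894163
[-0.5712648   0.23265022  1.38803728 -0.02462335  1.55258175 -2.03197733]
```

>>> play_rows:
  series:
    - {"dx":0,"dy":0,"dz":30,"turn":0,"fingers":1}
    - {"dx":0,"dy":0,"dz":30,"turn":0,"fingers":1}
    - {"dx":0,"dy":0,"dz":30,"turn":0,"fingers":1}
    - {"dx":0,"dy":0,"dz":30,"turn":0,"fingers":1}
    - {"dx":0,"dy":0,"dz":30,"turn":0,"fingers":1}
    - {"dx":0,"dy":0,"dz":25,"turn":0,"fingers":1}
    - {"dx":0,"dy":0,"dz":0,"turn":0,"fingers":1}
    - {"dx":0,"dy":0,"dz":-40,"turn":0,"fingers":1}
    - {"dx":0,"dy":0,"dz":-40,"turn":0,"fingers":1}
    - {"dx":0,"dy":0,"dz":-40,"turn":0,"fingers":1}
    - {"dx":0,"dy":0,"dz":-40,"turn":0,"fingers":1}
    - {"dx":0,"dy":0,"dz":-30,"turn":0,"fingers":1}
    - {"dx":0,"dy":0,"dz":0,"turn":0,"fingers":1}
    - {"dx":0,"dy":0,"dz":0,"turn":0,"fingers":1}
    - {"dx":0,"dy":0,"dz":0,"turn":0,"fingers":1}
    - {"dx":0,"dy":0,"dz":0,"turn":0,"fingers":1}
    - {"dx":0,"dy":0,"dz":0,"turn":0,"fingers":1}
    - {"dx":0,"dy":0,"dz":0,"turn":0,"fingers":1}
    - {"dx":0,"dy":0,"dz":0,"turn":0,"fingers":1}
    - {"dx":0,"dy":0,"dz":0,"turn":0,"fingers":1}

```text
clock: 24.52
position: [0.4952, -0.246, 0.3109]
ee_rot: [0.002, 0.745, 0.667, -0.012]
contact_force: [0.1, -0.1, -3.8]
width: 0.0242
```

```bash
python3 -c "
from h import *
print(st()['qpos'])"
```

```text
t 24.52 yaw 1.461 [ 0.4952 -0.246   0.3109] tilt [-0.021 -0.013 -1.   ] qd [ 0.001 -0.008 -0.024  0.001  0.004  0.002] F [ 0.1 -0.1 -3.8] M [-0.   -0.05 -0.  ] w 0.024177149960456938
[-0.57124194  0.21490051  1.42111966 -0.02447124  1.50834107 -2.03065802]
```

>>> play_rows:
  series:
    - {"dx":0,"dy":0,"dz":20,"turn":-0.12,"fingers":1}
    - {"dx":0,"dy":0,"dz":20,"turn":-0.12,"fingers":1}
    - {"dx":0,"dy":0,"dz":20,"turn":-0.12,"fingers":1}
    - {"dx":0,"dy":0,"dz":20,"turn":-0.12,"fingers":1}
    - {"dx":0,"dy":0,"dz":20,"turn":-0.12,"fingers":1}
    - {"dx":0,"dy":0,"dz":20,"turn":-0.12,"fingers":1}
    - {"dx":0,"dy":0,"dz":20,"turn":-0.12,"fingers":1}
    - {"dx":0,"dy":0,"dz":20,"turn":-0.12,"fingers":1}
    - {"dx":0,"dy":0,"dz":20,"turn":-0.06,"fingers":1}
    - {"dx":0,"dy":0,"dz":0,"turn":0,"fingers":1}
    - {"dx":0,"dy":0,"dz":-40,"turn":0,"fingers":1}
    - {"dx":0,"dy":0,"dz":-40,"turn":0,"fingers":1}
    - {"dx":0,"dy":0,"dz":-40,"turn":0,"fingers":1}
    - {"dx":0,"dy":0,"dz":-40,"turn":0,"fingers":1}
    - {"dx":0,"dy":0,"dz":-15,"turn":0,"fingers":1}
    - {"dx":0,"dy":0,"dz":0,"turn":0,"fingers":1}
    - {"dx":0,"dy":0,"dz":0,"turn":0,"fingers":1}
    - {"dx":0,"dy":0,"dz":0,"turn":0,"fingers":1}
    - {"dx":0,"dy":0,"dz":0,"turn":0,"fingers":1}
    - {"dx":0,"dy":0,"dz":0,"turn":0,"fingers":1}

```text
clock: 26.18
position: [0.4924, -0.2444, 0.3249]
ee_rot: [0.003, 0.979, 0.204, -0.001]
contact_force: [0.2, -0.2, -4.5]
width: 0.0241
```

```bash
python3 - <<'E'
from h import *
s=st();c=get_image('wrist');save(c,'w4.png')
print(proj(c,[[.545,-.163,.223],[.555,-.163,.223],[.545,-.153,.223],[.545,-.163,.215]],s))
E
```

```text
t 26.18 yaw 0.41 [ 0.4924 -0.2444  0.3249] tilt [-0.003  0.006 -1.   ] qd [-0.001 -0.008 -0.032 -0.001  0.003 -0.005] F [ 0.2 -0.2 -4.5] M [ 0.01  0.01 -0.01] w 0.024091861509434587
[[356.77360647 131.53670395]
 [367.7266662  136.67559154]
 [363.15695025 119.6442106 ]
 [353.50855698 130.31210628]]
```

View pics/w4.png

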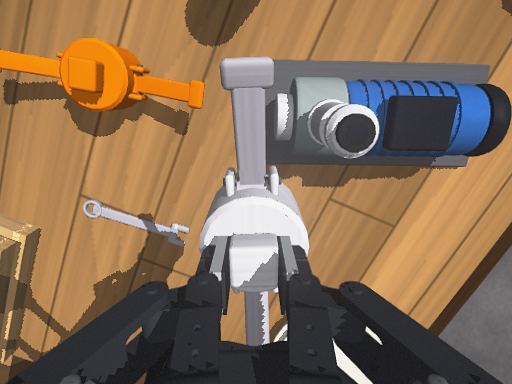

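```bash
python3 - <<'E'
from h import *
s=st()
W=get_image('wrist');T=get_image('top');S=get_image('scene')
rays=[]
for n,im,g,r in(('w',W,(355,131),28),('t',T,(337,180),8),('s',S,(201,219),9)):
    gr=cv2.cvtColor(im['pixels'],cv2.COLOR_RGB2GRAY)
    m=((gr<75)*255).astype('uint8')
    k=np.zeros_like(m);cv2.circle(k,tuple(g),r,255,-1)
    nn,lab,stt,cen=cv2.connectedComponentsWithStats(m&k)
    j=1+np.argmax(stt[1:,4]);u=cen[j]
    print(n,u,stt[j],atz(im,u,.223,s)); 
    x,y=g;cv2.imwrite(f'pics/c_{n}.png',cv2.resize(im['pixels'][y-30:y+30,x-30:x+30][:,:,::-1],None,fx=4,fy=4,interpolation=cv2.INTER_NEAREST))
print({k:v for k,v in()} )
cv2.imwrite('pics/c.png',np.hstack([cv2.imread(f'pics/c_{n}.png') for n in'wts']))
E
```

```text
t 26.23 yaw 0.41 [ 0.4926 -0.2445  0.3253] tilt [-0.003  0.007 -1.   ] qd [ 0.001 -0.002  0.003 -0.001 -0.004  0.003] F [ 0.1  0.8 -4. ] M [0.03 0.02 0.08] w 0.024249422533030102
w [354.66806723 132.03277311] [ 335  114   40   38 1190] [ 0.54409451 -0.16419648  0.223     ]
t [337.80357143 179.05357143] [334 176   9   7  56] [ 0.54509294 -0.1648019   0.223     ]
s [200.33928571 219.73214286] [196 217  10   7  56] [ 0.54984595 -0.16784505  0.223     ]
{}
```

View pics/c.png

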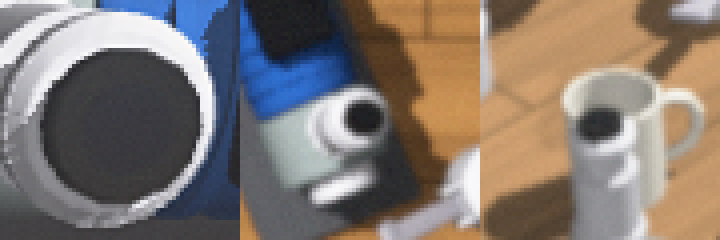

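>>> play_rows:
  series:
    - {"dx":8,"dy":12,"dz":-2,"turn":-0.005,"fingers":1}
    - {"dx":13,"dy":20,"dz":-2,"turn":-0.005,"fingers":1}
    - {"dx":13,"dy":20,"dz":-2,"turn":0,"fingers":1}
    - {"dx":12,"dy":19,"dz":-2,"turn":0,"fingers":1}
    - {"dx":6,"dy":9,"dz":-2,"turn":0,"fingers":1}
    - {"dx":0,"dy":0,"dz":0,"turn":0,"fingers":1}
    - {"dx":0,"dy":0,"dz":0,"turn":0,"fingers":1}

```text
clock: 26.97
position: [0.5465, -0.1637, 0.3172]
ee_rot: [0.006, 0.98, 0.197, 0.0]
contact_force: [0.1, -0.5, -3.6]
width: 0.0242
```

```bash
python3 - <<'E'
from h import *
s=st()
E
```

```text
t 26.97 yaw 0.397 [ 0.5465 -0.1637  0.3172] tilt [-0.002  0.012 -1.   ] qd [ 0.013  0.005 -0.002  0.003 -0.003 -0.002] F [ 0.1 -0.5 -3.6] M [-0.    0.05  0.02] w 0.024226862993130868
```

>>> play_rows:
  series:
    - {"dx":-1,"dy":-1,"dz":-8,"turn":0,"fingers":1}
    - {"dx":-0.5,"dy":0,"dz":-10,"turn":0,"fingers":1}
    - {"dx":0,"dy":0,"dz":-10,"turn":0,"fingers":1}
    - {"dx":0,"dy":0,"dz":-7,"turn":0,"fingers":1}
    - {"dx":0,"dy":0,"dz":0,"turn":0,"fingers":1}

```text
clock: 27.38
position: [0.5422, -0.1687, 0.2787]
ee_rot: [0.007, 0.981, 0.195, -0.001]
contact_force: [-0.5, -0.4, -4.1]
width: 0.0242
```

```bash
python3 - <<'E'
from h import *
s=st()
E
```

```text
t 27.38 yaw 0.393 [ 0.5422 -0.1687  0.2787] tilt [-0.005  0.014 -1.   ] qd [-0.014 -0.     0.009 -0.004 -0.    -0.003] F [-0.5 -0.4 -4.1] M [ 0.03  0.06 -0.01] w 0.024153673450234184
```

>>> play_rows:
  series:
    - {"dx":1.5,"dy":2,"dz":0,"turn":0,"fingers":1}
    - {"dx":0.7,"dy":1,"dz":0,"turn":0,"fingers":1}
    - {"dx":0,"dy":0,"dz":0,"turn":0,"fingers":1}

```text
clock: 27.63
position: [0.5435, -0.1664, 0.2773]
ee_rot: [0.007, 0.981, 0.194, -0.002]
contact_force: [-0.2, -0.3, -3.3]
width: 0.0242
```

```bash
python3 - <<'E'
from h import *
s=st()
E
```

```text
t 27.63 yaw 0.391 [ 0.5435 -0.1664  0.2773] tilt [-0.007  0.013 -1.   ] qd [-0.005  0.001 -0.002  0.    -0.002 -0.001] F [-0.2 -0.3 -3.3] M [0.   0.03 0.02] w 0.02415923377891468
```

>>> play_rows:
  series:
    - {"dx":1,"dy":1,"dz":-2,"turn":0,"fingers":1}
    - {"dx":0.7,"dy":0.7,"dz":-2,"turn":0,"fingers":1}
    - {"dx":0,"dy":0,"dz":-2,"turn":0,"fingers":1}
    - {"dx":0,"dy":0,"dz":-1,"turn":0,"fingers":1}

```text
clock: 27.97
position: [0.5465, -0.1647, 0.2712]
ee_rot: [0.008, 0.981, 0.195, -0.001]
contact_force: [1.0, 0.1, -3.7]
width: 0.0244
```

```bash
python3 - <<'E'
from h import *
s=st()
E
```

```text
t 27.97 yaw 0.392 [ 0.5465 -0.1647  0.2712] tilt [-0.004  0.015 -1.   ] qd [ 0.004  0.007  0.016  0.004 -0.03  -0.   ] F [ 1.   0.1 -3.7] M [0.03 0.03 0.  ] w 0.024355864175282033
```

>>> play_rows:
  series:
    - {"dx":-1,"dy":0,"dz":-2,"turn":0,"fingers":1}
    - {"dx":0,"dy":0,"dz":-2,"turn":0,"fingers":1}
    - {"dx":0,"dy":0,"dz":-2,"turn":0,"fingers":1}

```text
clock: 28.22
position: [0.5458, -0.1645, 0.2651]
ee_rot: [0.008, 0.981, 0.195, -0.0]
contact_force: [-0.6, 0.2, -3.8]
width: 0.0241
```

```bash
python3 - <<'E'
from h import *
s=st()
E
```

```text
t 28.22 yaw 0.392 [ 0.5458 -0.1645  0.2651] tilt [-0.004  0.016 -1.   ] qd [-0.002  0.01   0.05  -0.001 -0.057  0.001] F [-0.6  0.2 -3.8] M [-0.01 -0.   -0.01] w 0.024130322558405252
```

>>> play_rows:
  series:
    - {"dx":0,"dy":0,"dz":-3,"turn":0,"fingers":1}
    - {"dx":0,"dy":0,"dz":-4,"turn":0,"fingers":1}
    - {"dx":0,"dy":0,"dz":-4,"turn":0,"fingers":1}
    - {"dx":0,"dy":0,"dz":-4,"turn":0,"fingers":1}

```text
clock: 28.55
position: [0.5458, -0.1646, 0.249]
ee_rot: [0.008, 0.981, 0.195, -0.0]
contact_force: [-0.1, -0.0, -4.2]
width: 0.0241
```

```bash
python3 - <<'E'
from h import *
s=st()
E
```

```text
t 28.55 yaw 0.392 [ 0.5458 -0.1646  0.249 ] tilt [-0.003  0.016 -1.   ] qd [-0.001  0.029  0.096  0.    -0.12   0.003] F [-0.1 -0.  -4.2] M [ 0.06  0.01 -0.01] w 0.024063948828324074
```

Perfect fit so far. Now onto the seal in small steps.

>>> play_rows:
  series:
    - {"dx":0,"dy":0,"dz":-3,"turn":0,"fingers":1}
    - {"dx":0,"dy":0,"dz":-2,"turn":0,"fingers":1}
    - {"dx":0,"dy":0,"dz":-2,"turn":0,"fingers":1}
    - {"dx":0,"dy":0,"dz":-2,"turn":0,"fingers":1}

```text
clock: 28.88
position: [0.5456, -0.1644, 0.2401]
ee_rot: [0.008, 0.981, 0.195, -0.0]
contact_force: [-4.9, 1.7, 12.0]
width: 0.0245
```

>>> play_rows:
  series:
    - {"dx":0,"dy":0,"dz":-2,"turn":0,"fingers":1}
    - {"dx":0,"dy":0,"dz":-2,"turn":0,"fingers":1}

```text
clock: 29.05
position: [0.5455, -0.1643, 0.2401]
ee_rot: [0.009, 0.981, 0.195, 0.001]
contact_force: [-2.2, 1.6, 5.6]
width: 0.0239
```

>>> play_rows:
  series:
    - {"dx":0,"dy":0,"dz":-4,"turn":0,"fingers":1}
    - {"dx":0,"dy":0,"dz":-4,"turn":0,"fingers":1}

```text
clock: 29.22
position: [0.5455, -0.1643, 0.2383]
ee_rot: [0.011, 0.981, 0.195, 0.003]
contact_force: [-3.9, 2.6, 13.1]
width: 0.024
```

>>> play_rows:
  series:
    - {"dx":0,"dy":0,"dz":-4,"turn":0,"fingers":1}
    - {"dx":0,"dy":0,"dz":-4,"turn":0,"fingers":1}

```text
clock: 29.38
position: [0.5454, -0.1643, 0.2372]
ee_rot: [0.013, 0.981, 0.195, 0.005]
contact_force: [-5.7, 2.1, 12.9]
width: 0.0241
```

```bash
python3 - <<'E'
from h import *
s=st()
E
```

```text
t 29.38 yaw 0.393 [ 0.5454 -0.1643  0.2372] tilt [ 0.006  0.027 -1.   ] qd [ 0.002 -0.016  0.038 -0.004 -0.059  0.002] F [-5.7  2.1 12.9] M [ 0.29  0.91 -0.01] w 0.024141617575455424
```

>>> play_rows:
  series:
    - {"dx":-0.5,"dy":0.2,"dz":-6,"turn":0,"fingers":1}
    - {"dx":-0.5,"dy":0.2,"dz":-6,"turn":0,"fingers":1}
    - {"dx":-0.3,"dy":0.2,"dz":-6,"turn":0,"fingers":1}

```text
clock: 29.63
position: [0.5453, -0.1643, 0.2324]
ee_rot: [0.017, 0.981, 0.195, 0.011]
contact_force: [-8.6, 4.3, 32.8]
width: 0.0239
```

```bash
python3 - <<'E'
from h import *
s=st()
E
```

```text
t 29.63 yaw 0.393 [ 0.5453 -0.1643  0.2324] tilt [ 0.014  0.037 -0.999] qd [ 0.003 -0.032  0.05  -0.009 -0.082  0.006] F [-8.6  4.3 32.8] M [ 0.63  1.88 -0.06] w 0.023866841558521267
```

>>> play_rows:
  series:
    - {"dx":0,"dy":0,"dz":-3,"turn":0,"fingers":1}
    - {"dx":0,"dy":0,"dz":0,"turn":0,"fingers":1}

```text
clock: 29.8
position: [0.545, -0.164, 0.2338]
ee_rot: [0.018, 0.981, 0.195, 0.013]
contact_force: [-0.1, 0.1, -4.3]
width: 0.0245
```

```bash
python3 - <<'E'
from h import *
s=st()
S=get_image('scene');save(S,'s1.png');x,y=200,200
i=cv2.imread('pics/s1.png');cv2.imwrite('pics/s1c.png',cv2.resize(i[140:260,130:290],None,fx=4.5,fy=4.5,interpolation=cv2.INTER_CUBIC))
E
```

```text
t 29.8 yaw 0.393 [ 0.545  -0.164   0.2338] tilt [ 0.017  0.041 -0.999] qd [ 0.001 -0.025 -0.021 -0.002  0.025  0.   ] F [-0.1  0.1 -4.3] M [ 0.13  0.13 -0.03] w 0.024468434050699733
```

View pics/s1c.png

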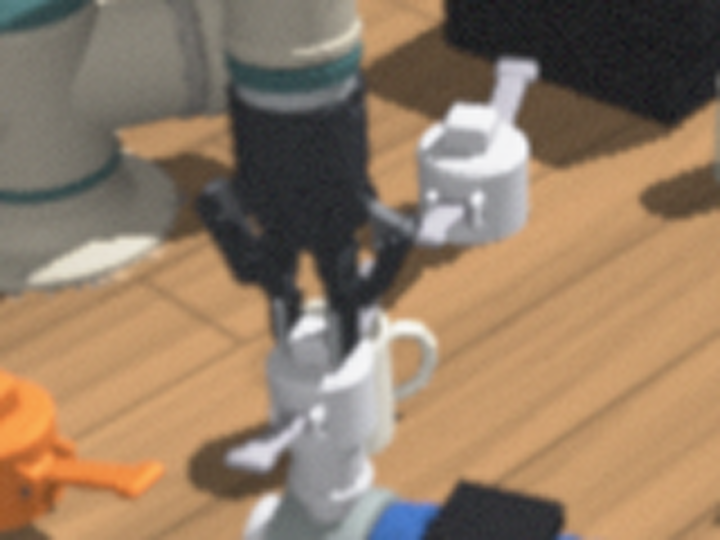

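>>> play_rows:
  series:
    - {"dx":0,"dy":0,"dz":-4,"turn":0,"fingers":1}
    - {"dx":0,"dy":0,"dz":-6,"turn":0,"fingers":1}

```text
clock: 30.02
position: [0.5454, -0.1642, 0.2324]
ee_rot: [0.02, 0.98, 0.195, 0.015]
contact_force: [-13.7, 7.3, 48.0]
width: 0.0244
```

>>> play_rows:
  series:
    - {"dx":0,"dy":0,"dz":-7,"turn":0,"fingers":1}

```text
clock: 30.1
position: [0.5453, -0.1641, 0.2325]
ee_rot: [0.022, 0.98, 0.195, 0.017]
contact_force: [-12.5, 6.4, 40.5]
width: 0.0241
```

>>> play_rows:
  series:
    - {"dx":0,"dy":0,"dz":-1,"turn":0,"fingers":0}
    - {"dx":0,"dy":0,"dz":0,"turn":0,"fingers":-0.2}
    - {"dx":0,"dy":0,"dz":0,"turn":0,"fingers":-0.2}
    - {"dx":0,"dy":0,"dz":0,"turn":0,"fingers":-0.2}

```text
clock: 30.43
position: [0.5477, -0.1653, 0.2362]
ee_rot: [0.025, 0.98, 0.195, 0.021]
contact_force: [0.7, 0.1, 0.4]
width: 0.0514
```

```bash
python3 - <<'E'
from h import *
s=st();print(s['qpos'])
E
```

```text
t 30.43 yaw 0.394 [ 0.5477 -0.1653  0.2362] tilt [ 0.031  0.057 -0.998] qd [-0.     0.006  0.001 -0.001 -0.013 -0.002] F [0.7 0.1 0.4] M [ 0.01  0.07 -0.01] w 0.0513604744100869
[-0.40388801  0.2436383   1.56761901 -0.01829845  1.26777383 -0.79252497]
```

>>> play_rows:
  series:
    - {"dx":0,"dy":0,"dz":15,"turn":0,"fingers":-0.2}
    - {"dx":0,"dy":0,"dz":20,"turn":0,"fingers":-0.2}
    - {"dx":0,"dy":0,"dz":5,"turn":0,"fingers":0.2}
    - {"dx":-7,"dy":15,"dz":0,"turn":0,"fingers":1}
    - {"dx":-8,"dy":20,"dz":0,"turn":0,"fingers":1}
    - {"dx":-8,"dy":20,"dz":0,"turn":0,"fingers":1}
    - {"dx":-8,"dy":18,"dz":0,"turn":0,"fingers":1}
    - {"dx":0,"dy":0,"dz":-5,"turn":0,"fingers":1}
    - {"dx":0,"dy":0,"dz":-5,"turn":0,"fingers":1}

```text
clock: 31.18
position: [0.5131, -0.0877, 0.2564]
ee_rot: [0.021, 0.981, 0.194, 0.015]
contact_force: [-0.1, -0.5, 0.1]
width: -0.0002
```

```bash
cat >> h.py <<'E'
def rz():
    s=st();u=np.array([-.383,.924]);x=np.array([.924,.383]);p=s['position'][:2]-[.5452,-.1642]
    R=q2R(s['ee_rot']);tip=s['position']+.011*R[:,2];pt=tip[:2]-[.5452,-.1642]
    print('tip r %.1f lat %.1f z %.1f'%(pt@u*1e3,pt@x*1e3,tip[2]*1e3),'Fr %.1f'%(s['contact_force'][:2]@u));return s
E
python3 - <<'E'
from h import *
rz()
c=get_image('wrist');save(c,'w5.png')
E
```

```text
t 31.18 yaw 0.392 [ 0.5131 -0.0877  0.2564] tilt [ 0.022  0.047 -0.999] qd [ 0.031  0.018  0.151  0.02  -0.142  0.014] F [-0.1 -0.5  0.1] M [ 0.04 -0.03  0.  ] w -0.00019962612095417317
tip r 82.5 lat -0.1 z 245.4 Fr -0.4
```

View pics/w5.png

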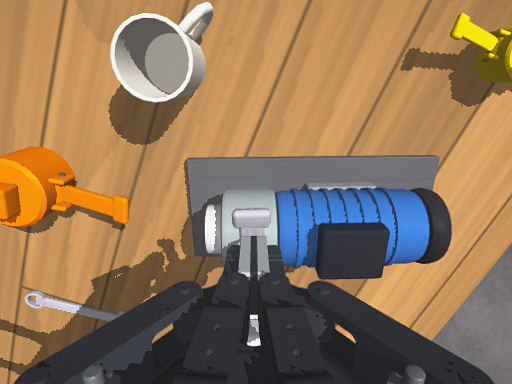

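>>> play_rows:
  series:
    - {"dx":0,"dy":0,"dz":-8,"turn":0,"fingers":1}
    - {"dx":0,"dy":0,"dz":-8,"turn":0,"fingers":1}
    - {"dx":0,"dy":0,"dz":-6,"turn":0,"fingers":1}
    - {"dx":0,"dy":0,"dz":-5,"turn":0,"fingers":1}

```text
clock: 31.57
position: [0.5128, -0.0889, 0.2244]
ee_rot: [0.02, 0.981, 0.193, 0.014]
contact_force: [-1.0, 0.2, 2.7]
width: -0.0
```

```bash
python3 -c "
from h import *
rz()"
```

```text
t 31.57 yaw 0.39 [ 0.5128 -0.0889  0.2244] tilt [ 0.019  0.044 -0.999] qd [-0.007  0.055  0.113  0.001 -0.162  0.003] F [-1.   0.2  2.7] M [ 0.12  0.12 -0.06] w -9.635429819802908e-06
tip r 81.5 lat -0.9 z 213.4 Fr 0.6
```

>>> play_rows:
  series:
    - {"dx":0,"dy":0,"dz":-5,"turn":0,"fingers":1}
    - {"dx":0,"dy":0,"dz":-5,"turn":0,"fingers":1}
    - {"dx":0,"dy":0,"dz":-5,"turn":0,"fingers":1}
    - {"dx":0,"dy":0,"dz":-5,"turn":0,"fingers":1}

```text
clock: 31.9
position: [0.5132, -0.0895, 0.202]
ee_rot: [0.019, 0.981, 0.192, 0.013]
contact_force: [-1.1, -0.3, 2.8]
width: 0.0
```

```bash
python3 -c "
from h import *
rz()"
```

```text
t 31.9 yaw 0.387 [ 0.5132 -0.0895  0.202 ] tilt [ 0.019  0.043 -0.999] qd [-0.005  0.049  0.103 -0.006 -0.164  0.005] F [-1.1 -0.3  2.8] M [-0.01  0.04  0.  ] w 4.897041159035527e-05
tip r 80.8 lat -0.7 z 191.0 Fr 0.1
```

Lever moving at about 2–3 N. Continue down, then inward.

>>> play_rows:
  series:
    - {"dx":0,"dy":0,"dz":-5,"turn":0,"fingers":1}
    - {"dx":0,"dy":0,"dz":-5,"turn":0,"fingers":1}
    - {"dx":0.5,"dy":-1,"dz":-5,"turn":0,"fingers":1}
    - {"dx":1,"dy":-2,"dz":-4,"turn":0,"fingers":1}

```text
clock: 32.23
position: [0.5162, -0.0943, 0.1822]
ee_rot: [0.021, 0.981, 0.193, 0.015]
contact_force: [-0.4, -0.1, 2.9]
width: -0.0001
```

```bash
python3 -c "
from h import *
rz()"
```

```text
t 32.23 yaw 0.388 [ 0.5162 -0.0943  0.1822] tilt [ 0.021  0.048 -0.999] qd [-0.043  0.067  0.045 -0.004 -0.117 -0.038] F [-0.4 -0.1  2.9] M [-0.03  0.06  0.01] w -0.00011568015009811416
tip r 75.2 lat 0.2 z 171.2 Fr 0.1
```

>>> play_rows:
  series:
    - {"dx":1,"dy":-3,"dz":0,"turn":0,"fingers":1}
    - {"dx":1,"dy":-3,"dz":0,"turn":0,"fingers":1}
    - {"dx":1,"dy":-3,"dz":0,"turn":0,"fingers":1}
    - {"dx":1,"dy":-3,"dz":0,"turn":0,"fingers":1}

```text
clock: 32.57
position: [0.5175, -0.1032, 0.1792]
ee_rot: [0.016, 0.981, 0.192, 0.012]
contact_force: [-0.8, 3.6, 0.6]
width: -0.0002
```

```bash
python3 -c "
from h import *
rz()"
```

```text
t 32.57 yaw 0.387 [ 0.5175 -0.1032  0.1792] tilt [ 0.017  0.036 -0.999] qd [-0.061  0.031 -0.031  0.021  0.022 -0.069] F [-0.8  3.6  0.6] M [0.65 0.22 0.07] w -0.00020238330264595034
tip r 66.5 lat -2.1 z 168.2 Fr 3.6
```

>>> play_rows:
  series:
    - {"dx":1.2,"dy":-2.5,"dz":0.5,"turn":0,"fingers":1}
    - {"dx":1.2,"dy":-2.5,"dz":0.5,"turn":0,"fingers":1}
    - {"dx":1.2,"dy":-2.5,"dz":0.5,"turn":0,"fingers":1}

```text
clock: 32.82
position: [0.5195, -0.1099, 0.1797]
ee_rot: [0.014, 0.981, 0.192, 0.01]
contact_force: [-1.3, 4.1, -0.0]
width: -0.0001
```

```bash
python3 -c "
from h import *
rz()"
```

```text
t 32.82 yaw 0.387 [ 0.5195 -0.1099  0.1797] tilt [ 0.014  0.031 -0.999] qd [-0.051  0.028 -0.046  0.011  0.041 -0.053] F [-1.3  4.1 -0. ] M [0.75 0.29 0.  ] w -0.00013142216027772552
tip r 59.7 lat -2.8 z 168.7 Fr 4.2
```

>>> play_rows:
  series:
    - {"dx":1.2,"dy":-2.5,"dz":0.5,"turn":0,"fingers":1}
    - {"dx":1.2,"dy":-2.5,"dz":0.5,"turn":0,"fingers":1}

```text
clock: 32.98
position: [0.521, -0.1143, 0.1802]
ee_rot: [0.012, 0.981, 0.192, 0.009]
contact_force: [-2.2, 4.8, -0.7]
width: -0.0001
```

```bash
python3 -c "
from h import *
rz()"
```

```text
t 32.98 yaw 0.386 [ 0.521  -0.1143  0.1802] tilt [ 0.013  0.027 -1.   ] qd [-0.048  0.028 -0.046  0.013  0.044 -0.051] F [-2.2  4.8 -0.7] M [0.88 0.39 0.03] w -5.156107104912396e-05
tip r 55.1 lat -3.1 z 169.2 Fr 5.3
```

>>> play_rows:
  series:
    - {"dx":1,"dy":-2.2,"dz":0.5,"turn":0,"fingers":1}

```text
clock: 33.07
position: [0.5214, -0.1161, 0.1803]
ee_rot: [0.011, 0.981, 0.192, 0.008]
contact_force: [-1.9, 4.1, -0.6]
width: -0.0003
```

>>> play_rows:
  series:
    - {"dx":1,"dy":-2.2,"dz":0.5,"turn":0,"fingers":1}

```text
clock: 33.15
position: [0.5218, -0.1177, 0.1804]
ee_rot: [0.01, 0.981, 0.192, 0.007]
contact_force: [-1.6, 5.1, -1.8]
width: 0.0001
```

>>> play_rows:
  series:
    - {"dx":1,"dy":-2,"dz":0.5,"turn":0,"fingers":1}

```text
clock: 33.23
position: [0.5221, -0.1191, 0.1804]
ee_rot: [0.009, 0.981, 0.192, 0.007]
contact_force: [-1.6, 5.7, -2.0]
width: 0.0002
```

```bash
python3 -c "
from h import *
rz()"
```

```text
t 33.23 yaw 0.386 [ 0.5221 -0.1191  0.1804] tilt [ 0.01  0.02 -1.  ] qd [-0.037  0.025 -0.035  0.019  0.04  -0.039] F [-1.6  5.7 -2. ] M [1.02 0.33 0.04] w 0.00019631339887291702
tip r 50.3 lat -3.9 z 169.4 Fr 5.9
```

>>> play_rows:
  series:
    - {"dx":1,"dy":-2,"dz":0.5,"turn":0,"fingers":1}

```text
clock: 33.32
position: [0.5224, -0.1203, 0.1804]
ee_rot: [0.008, 0.981, 0.191, 0.006]
contact_force: [-1.3, 6.0, -1.3]
width: 0.0001
```

>>> play_rows:
  series:
    - {"dx":1,"dy":-2,"dz":0.5,"turn":0,"fingers":1}

```text
clock: 33.4
position: [0.5225, -0.121, 0.1802]
ee_rot: [0.006, 0.982, 0.191, 0.005]
contact_force: [-1.2, 9.0, 0.7]
width: 0.0002
```

```bash
python3 -c "
from h import *
rz();c=get_image('scene');save(c,'s2.png');i=cv2.imread('pics/s2.png');cv2.imwrite('pics/s2c.png',cv2.resize(i[190:260,160:260],None,fx=7,fy=7,interpolation=cv2.INTER_CUBIC))"
```

```text
t 33.4 yaw 0.385 [ 0.5225 -0.121   0.1802] tilt [ 0.008  0.013 -1.   ] qd [-0.033  0.022 -0.032  0.044  0.057 -0.04 ] F [-1.2  9.   0.7] M [1.55 0.38 0.1 ] w 0.00020370172884007348
tip r 48.4 lat -4.3 z 169.2 Fr 8.7
```

>>> play_rows:
  series:
    - {"dx":-4,"dy":8,"dz":0,"turn":0,"fingers":1}
    - {"dx":-8,"dy":20,"dz":0,"turn":0,"fingers":1}
    - {"dx":-10,"dy":25,"dz":10,"turn":0,"fingers":1}
    - {"dx":0,"dy":0,"dz":30,"turn":0,"fingers":1}
    - {"dx":0,"dy":0,"dz":35,"turn":0,"fingers":1}
    - {"dx":0,"dy":0,"dz":35,"turn":0,"fingers":1}
    - {"dx":0,"dy":0,"dz":0,"turn":0,"fingers":1}

```text
clock: 34.03
position: [0.5021, -0.0734, 0.2943]
ee_rot: [0.015, 0.981, 0.191, 0.007]
contact_force: [0.9, -0.0, 0.8]
width: 0.0001
```

```bash
python3 - <<'E'
from h import *
s=rz()
u=np.array([-.383,.924,0]);x=np.array([.924,.383,0]);A=np.array([.5452,-.1642,0])
T=get_image('top');W=get_image('wrist');save(W,'w6.png');save(T,'t6.png')
def padpts(j,sg):
    ph=j-.3;c=np.array([0,0,.1975])+A+sg*u*(.028)
    d=sg*u*np.cos(ph)-np.array([0,0,np.sin(ph)]);n=sg*u*np.sin(ph)+np.array([0,0,np.cos(ph)])
    return np.array([c+d*a+n*.0035+x*b for a,b in((.060,-.012),(.060,.012),(.074,.012),(.074,-.012))])
out=[]
for n,im,col in(('w',W,0),('t',T,0)):
    i=cv2.cvtColor(im['pixels'],cv2.COLOR_RGB2BGR);k=6;i=cv2.resize(i,None,fx=k,fy=k,interpolation=cv2.INTER_CUBIC)
    for j,co in((1.55,(0,255,0)),(1.35,(0,0,255))):
        p=proj(im,padpts(j,1),s);print(n,j,p.mean(0).round(1))
        cv2.polylines(i,[np.int32((p+.5)*k)],True,co,1)
    c=proj(im,padpts(1.45,1),s).mean(0)*k; c=np.clip(c,[190,250],[512*k-190,384*k-250]).astype(int)
    out.append(i[c[1]-250:c[1]+250,c[0]-190:c[0]+190])
cv2.imwrite('pics/v6.png',np.hstack(out))
E
```

```text
t 34.03 yaw 0.385 [ 0.5021 -0.0734  0.2943] tilt [ 0.008  0.033 -0.999] qd [ 0.003  0.02   0.081 -0.028 -0.062  0.005] F [ 0.9 -0.   0.8] M [ 0.02 -0.    0.  ] w 0.00010966384498669017
tip r 100.1 lat -5.0 z 283.3 Fr -0.3
w 1.55 [257.6 215.8]
w 1.35 [257.7 207.9]
t 1.55 [316.5 187.5]
t 1.35 [313.4 188.8]
```

View pics/v6.png

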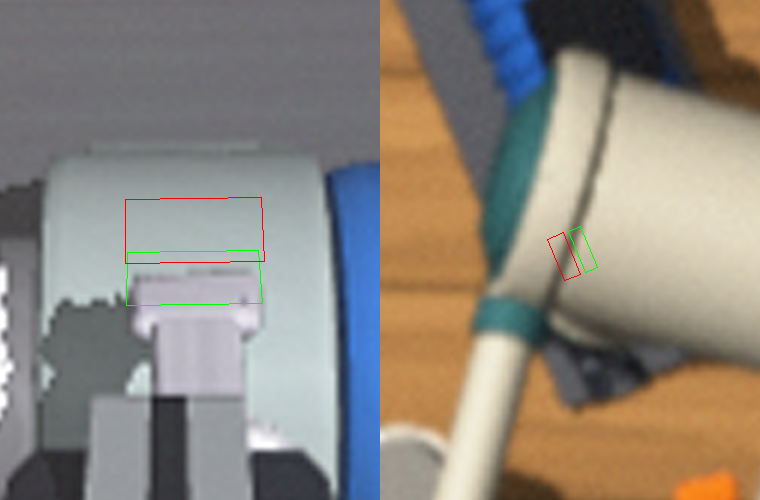

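>>> play_rows:
  series:
    - {"dx":6,"dy":-12,"dz":3,"turn":0.003,"fingers":1}
    - {"dx":9,"dy":-22,"dz":2,"turn":0.003,"fingers":1}
    - {"dx":11,"dy":-25,"dz":0,"turn":0,"fingers":1}
    - {"dx":11,"dy":-25,"dz":0,"turn":0,"fingers":1}
    - {"dx":11,"dy":-25,"dz":0,"turn":0,"fingers":1}
    - {"dx":11,"dy":-25,"dz":0,"turn":0,"fingers":1}
    - {"dx":9,"dy":-20,"dz":0,"turn":0,"fingers":1}
    - {"dx":6,"dy":-12,"dz":0,"turn":0,"fingers":1}
    - {"dx":0,"dy":0,"dz":0,"turn":0,"fingers":1}

```text
clock: 34.88
position: [0.5738, -0.2562, 0.2813]
ee_rot: [0.014, 0.981, 0.195, -0.005]
contact_force: [0.3, -1.0, -0.7]
width: 0.0003
```

```bash
python3 -c "
from h import *
rz()"
```

```text
t 34.88 yaw 0.392 [ 0.5738 -0.2562  0.2813] tilt [-0.014  0.025 -1.   ] qd [-0.016  0.02   0.023  0.009  0.017 -0.   ] F [ 0.3 -1.  -0.7] M [ 0.01 -0.    0.02] w 0.0002830518512879728
tip r -96.3 lat -9.0 z 270.3 Fr -1.0
```

>>> play_rows:
  series:
    - {"dx":1,"dy":5,"dz":-5,"turn":0,"fingers":1}
    - {"dx":1,"dy":6,"dz":-8,"turn":0,"fingers":1}
    - {"dx":1,"dy":4,"dz":-8,"turn":0,"fingers":1}
    - {"dx":0,"dy":0,"dz":-2,"turn":0,"fingers":1}

```text
clock: 35.22
position: [0.5751, -0.2383, 0.2534]
ee_rot: [0.011, 0.981, 0.194, -0.007]
contact_force: [-0.3, -0.3, -0.1]
width: 0.0001
```

```bash
python3 -c "
from h import *
rz()"
```

```text
t 35.22 yaw 0.391 [ 0.5751 -0.2383  0.2534] tilt [-0.018  0.02  -1.   ] qd [ 0.015 -0.003  0.06  -0.005 -0.052  0.003] F [-0.3 -0.3 -0.1] M [-0.01  0.04 -0.02] w 0.00013349670696712133
tip r -80.2 lat -1.0 z 242.4 Fr -0.2
```

>>> play_rows:
  series:
    - {"dx":0,"dy":0,"dz":-7,"turn":0,"fingers":1}
    - {"dx":0,"dy":0,"dz":-6,"turn":0,"fingers":1}
    - {"dx":0,"dy":0,"dz":-5,"turn":0,"fingers":1}
    - {"dx":0,"dy":0,"dz":-5,"turn":0,"fingers":1}
    - {"dx":0,"dy":0,"dz":-5,"turn":0,"fingers":1}

```text
clock: 35.63
position: [0.5742, -0.2338, 0.2238]
ee_rot: [0.011, 0.98, 0.197, -0.007]
contact_force: [-0.2, 0.3, 1.0]
width: -0.0001
```

```bash
python3 -c "
from h import *
rz()"
```

```text
t 35.63 yaw 0.397 [ 0.5742 -0.2338  0.2238] tilt [-0.017  0.02  -1.   ] qd [ 0.004  0.031  0.11  -0.005 -0.15   0.004] F [-0.2  0.3  1. ] M [-0.03  0.07 -0.03] w -7.093800645534539e-05
tip r -75.6 lat 0.0 z 212.8 Fr 0.3
```

>>> play_rows:
  series:
    - {"dx":0,"dy":0,"dz":-5,"turn":0,"fingers":1}
    - {"dx":0,"dy":0,"dz":-5,"turn":0,"fingers":1}
    - {"dx":0,"dy":0,"dz":-5,"turn":0,"fingers":1}
    - {"dx":0,"dy":0,"dz":-5,"turn":0,"fingers":1}

```text
clock: 35.97
position: [0.5757, -0.2352, 0.2042]
ee_rot: [0.014, 0.98, 0.197, -0.004]
contact_force: [-2.2, 1.0, 3.4]
width: -0.0001
```

```bash
python3 -c "
from h import *
rz()"
```

```text
t 35.97 yaw 0.396 [ 0.5757 -0.2352  0.2042] tilt [-0.014  0.025 -1.   ] qd [-0.     0.037  0.099  0.009 -0.131  0.004] F [-2.2  1.   3.4] M [0.2  0.15 0.  ] w -0.00012802434636032312
tip r -77.6 lat 0.8 z 193.2 Fr 1.7
```

>>> play_rows:
  series:
    - {"dx":0,"dy":0,"dz":-5,"turn":0,"fingers":1}
    - {"dx":0,"dy":0,"dz":-5,"turn":0,"fingers":1}
    - {"dx":-0.5,"dy":1,"dz":-5,"turn":0,"fingers":1}
    - {"dx":-1,"dy":2,"dz":-4,"turn":0,"fingers":1}
    - {"dx":-1,"dy":2,"dz":-3,"turn":0,"fingers":1}

```text
clock: 36.38
position: [0.5731, -0.23, 0.1803]
ee_rot: [0.013, 0.98, 0.196, -0.004]
contact_force: [0.6, -0.8, 3.9]
width: -0.0001
```

```bash
python3 -c "
from h import *
rz()"
```

```text
t 36.38 yaw 0.395 [ 0.5731 -0.23    0.1803] tilt [-0.013  0.025 -1.   ] qd [ 0.026 -0.002  0.105 -0.004 -0.109  0.032] F [ 0.6 -0.8  3.9] M [-0.03  0.01  0.02] w -0.00010223957634811106
tip r -71.7 lat 0.5 z 169.3 Fr -1.0
```

>>> play_rows:
  series:
    - {"dx":-1,"dy":3,"dz":0,"turn":0,"fingers":1}
    - {"dx":-1,"dy":3,"dz":0,"turn":0,"fingers":1}
    - {"dx":-1,"dy":3,"dz":0,"turn":0,"fingers":1}

```text
clock: 36.63
position: [0.571, -0.2236, 0.1791]
ee_rot: [0.017, 0.98, 0.197, -0.004]
contact_force: [1.1, -3.7, 0.5]
width: 0.0002
```

```bash
python3 -c "
from h import *
rz()"
```

```text
t 36.63 yaw 0.396 [ 0.571  -0.2236  0.1791] tilt [-0.014  0.032 -0.999] qd [ 0.042 -0.035  0.053 -0.021 -0.041  0.05 ] F [ 1.1 -3.7  0.5] M [-0.66 -0.22  0.01] w 0.00016066146119756198
tip r -65.1 lat 0.9 z 168.1 Fr -3.8
```

>>> play_rows:
  series:
    - {"dx":-1,"dy":2.5,"dz":1.5,"turn":0,"fingers":1}
    - {"dx":-1,"dy":2.5,"dz":1.5,"turn":0,"fingers":1}
    - {"dx":-1,"dy":2.5,"dz":1.5,"turn":0,"fingers":1}
    - {"dx":-1,"dy":2.5,"dz":1,"turn":0,"fingers":1}

```text
clock: 36.97
position: [0.5685, -0.2155, 0.1857]
ee_rot: [0.02, 0.98, 0.197, -0.002]
contact_force: [2.4, -4.9, 0.6]
width: 0.0003
```

```bash
python3 -c "
from h import *
rz()"
```

```text
t 36.97 yaw 0.396 [ 0.5685 -0.2155  0.1857] tilt [-0.012  0.039 -0.999] qd [ 0.037 -0.045  0.024 -0.016 -0.003  0.039] F [ 2.4 -4.9  0.6] M [-0.86 -0.38  0.  ] w 0.00028694896296141626
tip r -56.7 lat 1.7 z 174.7 Fr -5.4
```

>>> play_rows:
  series:
    - {"dx":-1,"dy":2.2,"dz":1,"turn":0,"fingers":1}
    - {"dx":-1,"dy":2.2,"dz":0.5,"turn":0,"fingers":1}

```text
clock: 37.13
position: [0.5678, -0.2127, 0.1886]
ee_rot: [0.023, 0.98, 0.197, -0.001]
contact_force: [2.3, -6.4, 0.4]
width: -0.0
```

```bash
python3 -c "
from h import *
rz()"
```

```text
t 37.13 yaw 0.396 [ 0.5678 -0.2127  0.1886] tilt [-0.01   0.045 -0.999] qd [ 0.03  -0.041  0.026 -0.02  -0.026  0.034] F [ 2.3 -6.4  0.4] M [-1.08 -0.54 -0.02] w -3.241914248576358e-05
tip r -54.0 lat 2.2 z 177.6 Fr -6.8
```

>>> play_rows:
  series:
    - {"dx":-0.4,"dy":1,"dz":-3,"turn":0,"fingers":1}
    - {"dx":-0.7,"dy":2,"dz":-2,"turn":0,"fingers":1}

```text
clock: 37.3
position: [0.5674, -0.2106, 0.186]
ee_rot: [0.025, 0.98, 0.197, 0.001]
contact_force: [0.7, -5.3, 2.9]
width: -0.0001
```

```bash
python3 -c "
from h import *
rz()"
```

```text
t 37.3 yaw 0.397 [ 0.5674 -0.2106  0.186 ] tilt [-0.008  0.05  -0.999] qd [ 0.031 -0.022  0.063 -0.023 -0.066  0.037] F [ 0.7 -5.3  2.9] M [-0.91 -0.07 -0.01] w -0.00012565328668395377
tip r -52.0 lat 2.7 z 175.1 Fr -5.1
```

>>> play_rows:
  series:
    - {"dx":-1,"dy":2,"dz":0,"turn":0,"fingers":1}

```text
clock: 37.38
position: [0.5667, -0.2094, 0.1862]
ee_rot: [0.026, 0.98, 0.197, 0.001]
contact_force: [3.0, -7.1, -1.6]
width: 0.0003
```

>>> play_rows:
  series:
    - {"dx":-1,"dy":2,"dz":0,"turn":0,"fingers":1}

```text
clock: 37.47
position: [0.5662, -0.2084, 0.1863]
ee_rot: [0.028, 0.98, 0.197, 0.002]
contact_force: [2.8, -6.9, -2.0]
width: 0.0003
```

```bash
python3 -c "
from h import *
rz()"
```

```text
t 37.47 yaw 0.397 [ 0.5662 -0.2084  0.1863] tilt [-0.008  0.055 -0.998] qd [ 0.024 -0.025  0.045 -0.022 -0.042  0.032] F [ 2.8 -6.9 -2. ] M [-1.2  -0.55  0.02] w 0.0003189043481341923
tip r -49.5 lat 2.4 z 175.3 Fr -7.5
```

>>> play_rows:
  series:
    - {"dx":-0.8,"dy":2,"dz":-1,"turn":0,"fingers":1}

```text
clock: 37.55
position: [0.5658, -0.2072, 0.1854]
ee_rot: [0.029, 0.98, 0.197, 0.002]
contact_force: [1.6, -4.7, 2.3]
width: -0.0001
```

>>> play_rows:
  series:
    - {"dx":-0.8,"dy":2,"dz":-1,"turn":0,"fingers":1}

```text
clock: 37.63
position: [0.5658, -0.2069, 0.1853]
ee_rot: [0.032, 0.98, 0.198, 0.003]
contact_force: [1.6, -8.7, 5.6]
width: -0.0001
```

```bash
python3 -c "
from h import *
rz()"
```

```text
t 37.63 yaw 0.398 [ 0.5658 -0.2069  0.1853] tilt [-0.007  0.063 -0.998] qd [ 0.023 -0.022  0.039 -0.041 -0.065  0.035] F [ 1.6 -8.7  5.6] M [-1.44 -0.25  0.05] w -8.787370521874073e-05
tip r -48.1 lat 2.6 z 174.3 Fr -8.6
```

>>> play_rows:
  series:
    - {"dx":3,"dy":-8,"dz":0,"turn":0,"fingers":1}
    - {"dx":6,"dy":-15,"dz":3,"turn":0,"fingers":1}
    - {"dx":5,"dy":-12,"dz":15,"turn":0,"fingers":1}
    - {"dx":0,"dy":0,"dz":30,"turn":0,"fingers":1}
    - {"dx":0,"dy":0,"dz":35,"turn":0,"fingers":1}
    - {"dx":0,"dy":0,"dz":35,"turn":0,"fingers":1}
    - {"dx":0,"dy":0,"dz":30,"turn":0,"fingers":1}
    - {"dx":0,"dy":0,"dz":0,"turn":0,"fingers":1}
    - {"dx":0,"dy":0,"dz":0,"turn":0,"fingers":1}

```text
clock: 38.38
position: [0.5692, -0.2274, 0.3281]
ee_rot: [0.009, 0.98, 0.199, -0.009]
contact_force: [0.1, 0.8, -1.2]
width: -0.0001
```

```bash
python3 - <<'E'
from h import *
s=rz()
u=np.array([-.383,.924,0]);x=np.array([.924,.383,0]);A=np.array([.5452,-.1642,0])
W=get_image('wrist');save(W,'w7.png');S=get_image('scene');save(S,'s7.png')
def padpts(j,sg):
    ph=j-.3;c=np.array([0,0,.1975])+A+sg*u*(.028)
    d=sg*u*np.cos(ph)-np.array([0,0,np.sin(ph)]);n=sg*u*np.sin(ph)+np.array([0,0,np.cos(ph)])
    return np.array([c+d*a+n*.0035+x*b for a,b in((.0635,-.012),(.0635,.012),(.074,.012),(.074,-.012))])
lug=np.array([A+[0,0,.239]+a*x*.013+b*u*.012 for a,b in((1,1),(1,-1),(-1,-1),(-1,1))])
out=[]
for im,cen,k,h,w in((W,A+[0,0,.19],4,300,220),(S,A+[0,0,.19],9,300,180)):
    i=cv2.resize(cv2.cvtColor(im['pixels'],cv2.COLOR_RGB2BGR),None,fx=k,fy=k,interpolation=cv2.INTER_CUBIC)
    for j,co in((1.55,(0,255,0)),(1.35,(0,0,255))):
      for sg in(1,-1):
        cv2.polylines(i,[np.int32((proj(im,padpts(j,sg),s)+.5)*k)],True,co,1)
    cv2.polylines(i,[np.int32((proj(im,lug,s)+.5)*k)],True,(255,0,255),1)
    c=proj(im,[cen],s)[0]*k;print(c/k);c=np.clip(c,[w,h],[512*k-w,384*k-h]).astype(int)
    out.append(i[c[1]-h:c[1]+h,c[0]-w:c[0]+w])
cv2.imwrite('pics/v7.png',np.hstack(out))
E
```

```text
t 38.38 yaw 0.4 [ 0.5692 -0.2274  0.3281] tilt [-0.021  0.013 -1.   ] qd [ 0.004 -0.023 -0.055  0.022  0.039 -0.002] F [ 0.1  0.8 -1.2] M [-0.03  0.01  0.01] w -5.227739996445392e-05
tip r -67.7 lat -2.2 z 317.1 Fr 0.7
[259.85251545 109.37273055]
[201.12775008 228.48344171]
```

View pics/v7.png

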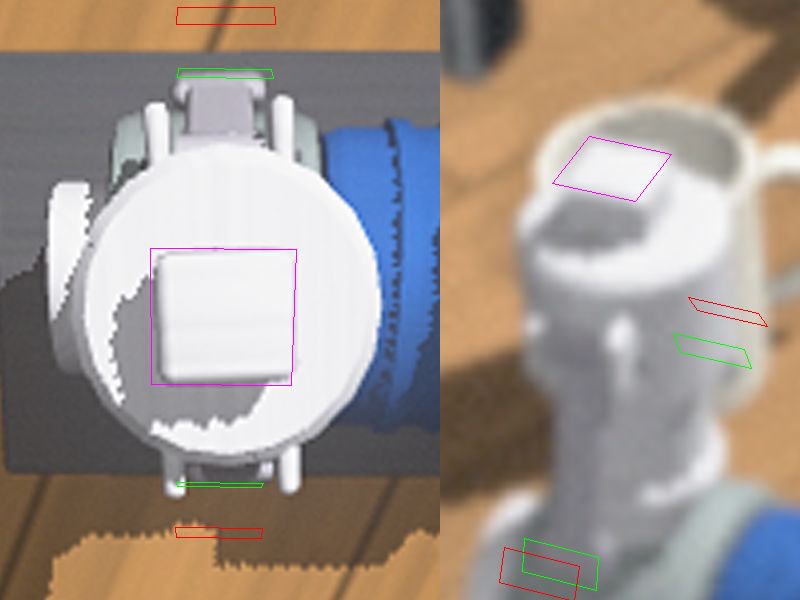

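```bash
python3 -c "
from h import *
st();print(sign_off())"
```

```text
t 38.48 yaw 0.4 [ 0.5692 -0.2276  0.3274] tilt [-0.022  0.014 -1.   ] qd [-0.001  0.014  0.026 -0.013 -0.013 -0.001] F [-0.2  0.1 -0. ] M [ 0.02  0.02 -0.01] w 0.00018982044011010913
the job is handed in; nothing more can be done
None
```

I put the smaller silver cap over the pump's outlet, pushed it fully home with both levers raised, then swung the levers down one after the other. The job was handed in at 38.5 s with the gripper clear of everything.

**Cap seating:** The cap went over the lip without contact force. It pushed the seal down at about 16 N and stopped hard at the same height on repeated presses. To confirm the stop I pressed harder than needed, with up to 48 N upward at the wrist. That is under the 120 N wrist limit, but above the gentlest possible touch.

**Levers:** Each lever moved with about 3 to 7 N and stopped with a rise to about 9 N, slightly over the suggested 8 N.

**Last picture check:**
- The lug and the first lever's pad sit where the fully-down model puts them.
- The second lever's pad is mostly hidden under the cap. Nothing of it shows beyond the fully-down outline, so that lever is confirmed mainly by its stop force and position.
- An earlier wrist picture put the first lever's pad about 5 pixels past its stop, which I take as calibration error.

**Other observations:**
- The tool leaned up to 0.07 rad during the moves because of the row-by-row control. I brought it back to about 0.02 rad before fitting the cap.
- I saw no sign of contact with the mug, jar or wrench, but I did not measure their positions again at the end.

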